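# Gauge a scroll case and set the paper trimmer to it

## Robot

A 7-joint arm with a two-finger parallel gripper is mounted at the origin on the work surface. World frame = base frame: x ahead of the robot, y to its left, z up, the work surface at z = 0. Lengths are in m, angles in rad, forces in N, time in s.
With the tool pointing down it reaches from about 0.4 to 0.85 m from the base axis. Payload 4.5 kg.
Tool frame: the origin (TCP) lies at the very end of the fingers, on their centre line; the grasp point (between the pads) lies behind it (r.grip_depth is the z of the grasp point in the tool frame, in m); z points along the fingers, y is the direction in which the jaws open and shut (so a half turn about z gives the same grasp; the last joint's range is limited). The gripper opens to 88 mm and grips with 3 to 60 N. Pads are 18 mm wide; open, the fingers measure 123 mm over their backs; the gripper's body (75 mm by 187 mm) begins 45 mm behind the grasp point.
Start: joints at [1.237, 0.689, -0.195, 1.565, 0.157, 0.902, -0.215], TCP at [0.225, -0.583, 0.239] pointing down, gripper open.
Joint ranges: [-3.01, 3.01], [-0.46, 2.08], [-1.47, 1.51], [0.13, 2.56], [-1, 4.14], [0.04, 2.09], [-2.66, 2.66]. Speed limits (rad/s): [2.57, 2.57, 3.14, 3.14, 3.14, 3.14, 3.14].

## Interface

Orientations are given as a unit quaternion [x, y, z, w].
In Python, from plant import sensors, cams, r gives the robot as it stands. The module is installed in compiled form; this text tells all that it offers.
- The arm moves only by the tool drive_tool, never from a script. Its argument "series" is a list that holds one entry, the list of rows, each a list of 5 numbers: the shift along the world's x, y, z in mm, then the turn about the world's z in rad, then the finger opening in mm, from 0 to 88.1. A call has 1 to 10 rows; each row shifts and turns the commanded pose from where the row before left it; what a row does not reach is not made up. A row lasts 1/10 s, in which the tool goes at most 50 mm and 8.59 degrees, less where a joint would pass 70% of its speed; a pose out of reach is approached as far as the arm can. A call with a gripper value outside its range is refused whole. The fingers move at their own pace and stop on an object; "force" is the grip in N (left out, the last holds). Time passes only in rows, so rows that do not move let the fingers close. It gives the time, the measured TCP pose, the force and the opening at its end, in the units of the state.
- sensors.get_state(): the state, without advancing time (a new reading comes with each control period).
- cams.snapshot(name): name is "side" or "top" or "wrist"; returns the picture (400x640x3 uint8, blue, green, red); there is no depth.
- cams.camera_model(name): a dict with "fx", "fy", "cx", "cy" (pixels), "camera_from_world" (4x4, takes a point from world to camera coordinates). Camera axes: x right, y down, z forward; pixel columns grow to the right and rows downward; lengths in m; the calibration is good to about 2 mm. A picture is of the moment at which its call begins: read the wrist's pose just before it. camera_model takes no time and is no camera call; for the wrist camera it gives the pose at the moment of the call.
- r.finish_job(): hands the job in, once; it reports no verdict.
Trained networks look in the newest picture that a camera, given by its name, has taken for a name from the list of things; names that differ only in an ending like _2 or _b are one class to them, and where a whole thing is asked for, a point or a joint stands for the part that bears it (a point fixed in the world has none). Each returns a list of dicts, best first, with "confidence" (0 to 1); they miss things now and then, are a little off and sometimes report something else, mostly with a low value. They report only what shows in the picture. A call takes as long as a camera call. They do not tell look-alikes from the thing itself.
- cams.trace(camera, name): "mask" (400x640 bool, what is visible of it) and "at" ([column, row] in pixels, amid what is visible of it).
- cams.mark_of(camera, name): "at" ([column, row] in pixels: a listed point, or the origin of a listed thing).
The state is a dict: "clock": time; "q": joint angles; "qd": joint speeds; "joint_torque": joint torques, N m; "tool_pos": TCP position; "eef_rot": TCP orientation; "contact_force": force on the tool from outside, world axes, zero at the start; "moment": the same for the moment, N m; "opening": opening from 0.0 (shut) to 1.0 (fully open).
Only numpy, scipy, OpenCV 4.12 (cv2) and the standard library are available. Lean on these libraries where they do the work, as an engineer would, in place of code of your own. Each camera call takes 0.05 s, during which the arm holds its last target.

## Task

A paper scroll has to be cut as long as the bore of the wooden scroll case is deep. Take the depth rod off its rest, slide it gently into the bore until it touches bottom, and leave it there; then read from its exposed length how deep the bore is and set the sliding stop of the paper trimmer to that depth. The bottom of the bore is only a thin glued-in disc, so do not push hard, and leave the other things on the desk where they are.

Things in the scene. Friction and masses are not known exactly. Their poses are not given: they have to be found in the camera images.
- case: Turned pale-wood scroll case, 130 mm long, 36 mm thick (39 mm at its end beads), lying level, strapped in a plywood cradle (126 x 70 mm); immovable. Origin: centre of the open mouth on the bore's axis, 50 mm above the desk; x points level into the bore, z up. The 20 cm before the mouth hold only low things.
- bore_mouth (a point): The same point, centre of the case's open mouth. The bore is 12 mm in diameter, its mouth countersunk at 45 degrees to 18 mm. Its bottom, a thin glued disc that must never be pushed with more than 20 N, lies 60 to 100 mm inside and is not seen from outside.
- rod: Depth rod, 80 g or so: straight steel rod, 10 mm in diameter, 120 mm long, with a dark wooden handle 50 mm long and 16 x 16 mm square. Origin on the axis at the shoulder between them; x points to the tip; the handle reaches from x = 0 to -50 mm. It lies level in the notches of the pen rest, axis 35 mm above the desk, handle free beside the rest.
- rod_tip (a point): Centre of the rod's flat nose, 120 mm along x from the rod's origin; the last 4 mm taper to 6 mm in diameter. Dark rings every 10 mm from the tip, thicker at 20 and 70 mm. In the bore: depth = 120 mm - exposed length from mouth to shoulder.
- rest: Dark wooden pen rest that carries the rod, fixed, 84 x 44 mm, 39 mm high, two notched cheeks 60 mm apart; origin under its centre on the desk, x along the rod towards its tip. At the start the rod's shoulder is 40 mm from its centre on the -x side, the middle of the handle 65 mm.
- trimmer: Rail paper trimmer, fixed: grey base 230 x 210 x 14 mm, white top, aluminium rail with black cutter head along its right side. Origin under the base's centre; x along the rail, away from the robot, z up. The cutting line is the rail's inner (+y) edge, y = -75 mm. Scale by the stop's slot: lines every 5 mm (long ones every 10 mm), the first 20 mm from the cutting line.
- stop (a joint): Paper stop sliding along the trimmer's y in a slot: distance in m from the cutting line to the stop's face (the side of its carriage that looks at the rail); grows away from the rail (+y), range 0 to 0.15. Stays where it is left; sliding takes about 2 N.
- stop_grip (a point): Middle of the stop's black upright fin, 48 mm above the desk, 13 mm in +y from the stop's face, at trimmer x = -55 mm. The fin is 12 mm thick along the sliding direction, 28 mm long across it, its top 60 mm above the desk. The carriage below it: 44 x 26 mm, top 22.5 mm above the desk.
- glue_stick: Bystander: glue stick standing upright, 30 mm in diameter, 100 mm high; origin under its centre.
- paste_jar: Bystander: white paste jar, 72 mm in diameter, 76 mm high; origin under its centre.
- case_cap: Bystander: the scroll case's turned wooden cap, 39 mm in diameter, 32 mm high; origin under its centre.
- eraser: Bystander: white eraser, 44 x 20 x 12 mm; origin under its centre, x along its length.
- bone_folder: Bystander: flat ivory-white folding bone, 140 x 20 x 4 mm; origin under its centre, x along its length.
- tape_roll: Bystander: roll of brown paper tape lying flat, 64 mm in diameter, 19 mm high; origin under its centre.
- glasses: Bystander: reading glasses with wire frame, 135 mm wide, 125 mm long, 37 mm high; origin under the bridge, x along the temples.
Things that resemble listed ones, but are neither listed nor needed, are in the scene too. Several things have the shape of the rod; the one meant has the colours described above.

How it is judged:
By the outcome, as a careful person would: the job done as asked, in the order asked, and still so for the second after the job is handed in, with the robot touching nothing.
It also fails if it takes over 58 s, if anything falls off the work surface, if the arm or the gripper's body presses on something with over 40 N, if the wrist force passes 120 N, or if a joint passes its speed limit or range.

## Working session

There is one attempt and no reset: what is moved stays moved. The work goes in short steps, Python scripts to look and compute and a tool call to move; the robot and the scene stay as the last step left them, time stands still between calls to the robot, and variables do not carry over. Pictures are saved under pics/ and viewed, and the job is handed in when it is done.

Besides the shell and the picture viewer there is one more tool, called after "Emit:" as name(argument=value, ...) on one line, values as JSON. drive_tool: Moves the arm, as the interface text tells. Its arguments: {"type":"object","properties":{"series":{"type":"array","items":{"type":"array","items":{"type":"array","items":{"type":"number"}}}},"force":{"type":"number"}},"required":["series"]}

```bash
ls; mkdir -p pics; python3 - <<'E'
from plant import sensors,cams,r
import cv2,json
s=sensors.get_state();print(s, r.grip_depth)
for n in ("side","top","wrist"):
    im=cams.snapshot(n);cv2.imwrite(f"pics/{n}0.png",im)
    m=cams.camera_model(n);print(n,m)
E
```

```text
pics
{'clock': 0.0, 'q': array([ 1.23678805,  0.68998474, -0.19450387,  1.56636893,  0.15730506,
        0.90252287, -0.21511235]), 'qd': array([ 7.95840357e-04, -5.81196727e-04,  1.85166227e-03,  8.98777436e-04,
        4.93294108e-04,  7.71177499e-05,  7.01605395e-04]), 'joint_torque': array([ 4.42489236e-04, -5.27563083e+01, -1.26715612e+00, -1.53427184e+01,
       -5.26774430e-02,  6.54990814e-03,  1.80142733e-04]), 'tool_pos': array([ 0.22444097, -0.58260822,  0.23790269]), 'eef_rot': array([ 9.83130358e-01,  1.82903810e-01, -2.47275210e-04, -9.13029856e-04]), 'contact_force': array([-1.11259759, -0.69047362,  0.28795262]), 'moment': array([ 0.0328249 , -0.00779131,  0.0001028 ]), 'opening': 0.9966423936380847} -0.0187
side {'fx': 383.9340608961764, 'fy': 383.9340608961764, 'cx': 325.8599544821795, 'cy': 205.25749983311425, 'camera_from_world': array([[-0.98738253, -0.15722182, -0.01889533,  0.46265727],
       [-0.07512489,  0.57012198, -0.81811807,  0.05834252],
       [ 0.13939865, -0.80637598, -0.57473976,  1.02301071],
       [ 0.        ,  0.        ,  0.        ,  1.        ]])}
top {'fx': 432.9381721704662, 'fy': 432.9381721704662, 'cx': 321.8325243257022, 'cy': 197.64875876388723, 'camera_from_world': array([[ 0.03064181, -0.99947894,  0.01014488,  0.01370619],
       [-0.99714273, -0.03126816, -0.06876537,  0.47981707],
       [ 0.06904675, -0.0080088 , -0.99758128,  1.11052961],
       [ 0.        ,  0.        ,  0.        ,  1.        ]])}
wrist {'fx': 303.1629403975336, 'fy': 303.1629403975336, 'cx': 319.12377927500796, 'cy': 196.69984348377352, 'camera_from_world': array([[ 0.35936184, -0.93319729, -0.0013724 , -0.62426892],
       [-0.89696852, -0.34581567,  0.27542513, -0.03818559],
       [-0.25750058, -0.09774628, -0.96132155,  0.38976382],
       [ 0.        ,  0.        ,  0.        ,  1.        ]])}
```

View pics/top0.png

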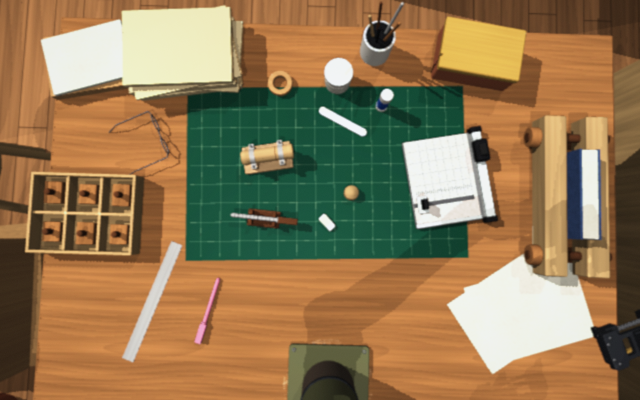

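View pics/side0.png

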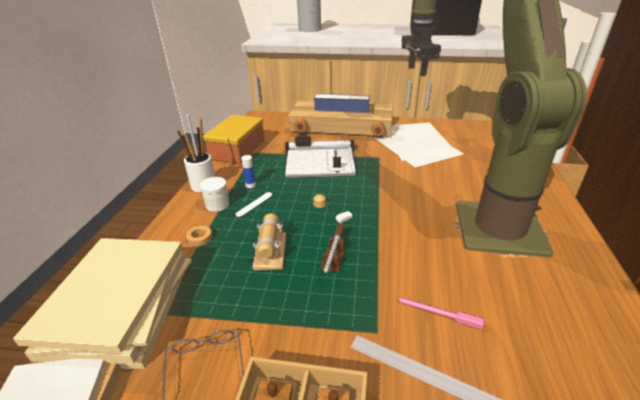

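View pics/wrist0.png

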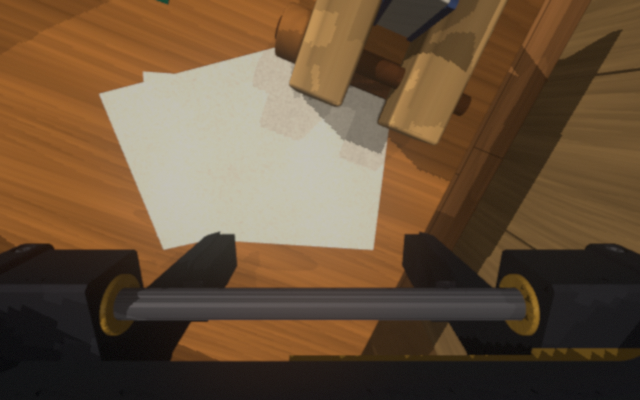

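```bash
cat > h.py <<'E'
from plant import sensors,cams,r
import cv2,numpy as np
def ray(m,uv):
    T=m["camera_from_world"];R=T[:3,:3];t=T[:3,3]
    d=R.T@np.array([(uv[0]-m["cx"])/m["fx"],(uv[1]-m["cy"])/m["fy"],1.]);c=-R.T@t
    return c,d
def atz(m,uv,z):
    c,d=ray(m,uv);return c+d*(z-c[2])/d[2]
def proj(m,p):
    T=m["camera_from_world"];q=T[:3,:3]@np.array(p)+T[:3,3]
    return np.array([m["fx"]*q[0]/q[2]+m["cx"],m["fy"]*q[1]/q[2]+m["cy"]])
def tri(obs):
    A=np.zeros((3,3));b=np.zeros(3)
    for m,uv in obs:
        c,d=ray(m,uv);d=d/np.linalg.norm(d);P=np.eye(3)-np.outer(d,d);A+=P;b+=P@c
    p=np.linalg.solve(A,b)
    return p,[np.linalg.norm(proj(m,p)-uv) for m,uv in obs]
def crop(im,u0,v0,u1,v1,s,name):
    c=cv2.resize(im[v0:v1,u0:u1],None,fx=s,fy=s,interpolation=cv2.INTER_CUBIC);cv2.imwrite(name,c)
E
python3 - <<'E'
from h import *
t=cv2.imread("pics/top0.png");s=cv2.imread("pics/side0.png")
crop(t,210,120,410,270,4,"pics/topc.png")
crop(s,230,190,370,290,5,"pics/sidec.png")
ms={n:cams.camera_model(n) for n in("top","side")}
for n in ms:cams.snapshot(n)
for name in ["case","bore_mouth","rod","rod_tip","rest","trimmer","stop_grip","stop"]:
    for c in ms:
        try:o=cams.mark_of(c,name)
        except Exception as e:o=[];print(e)
        print(name,c,[(np.round(x["at"],1).tolist(),round(x["confidence"],2)) for x in o[:4]])
E
```

```text
case top [([291.8, 151.7], 0.73)]
case side [([272.2, 215.1], 0.56)]
bore_mouth top [([294.9, 147.8], 0.9)]
bore_mouth side [([273.5, 221.9], 0.7)]
rod top [([278.5, 219.3], 0.84), ([203.1, 326.8], 0.58)]
rod side [([461.5, 313.2], 0.66), ([340.4, 235.9], 0.57)]
rod_tip top [([231.6, 213.9], 0.65), ([219.9, 279.5], 0.65)]
rod_tip side [([327.9, 269.1], 0.75), ([398.7, 296.8], 0.75), ([216.1, 204.9], 0.66), ([274.4, 215.9], 0.47)]
rest top [([266.1, 216.0], 0.97)]
rest side [([251.0, 181.1], 0.58)]
trimmer top [([448.8, 178.5], 0.76), ([295.3, 148.7], 0.52)]
trimmer side [([318.6, 164.5], 0.98)]
stop_grip top [([425.2, 207.6], 0.64)]
stop_grip side [([337.6, 158.0], 0.63)]
it knows: bone_folder, bore_mouth, case, case_cap, eraser, glasses, glue_stick, paste_jar, rest, rod, rod_tip, stop_grip, tape_roll, trimmer
stop top []
it knows: bone_folder, bore_mouth, case, case_cap, eraser, glasses, glue_stick, paste_jar, rest, rod, rod_tip, stop_grip, tape_roll, trimmer
stop side []
```

View pics/topc.png

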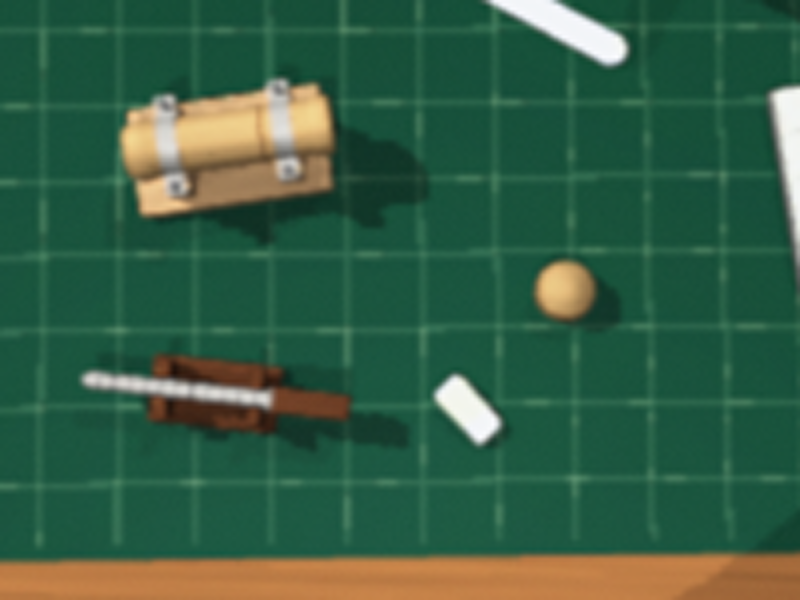

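View pics/sidec.png

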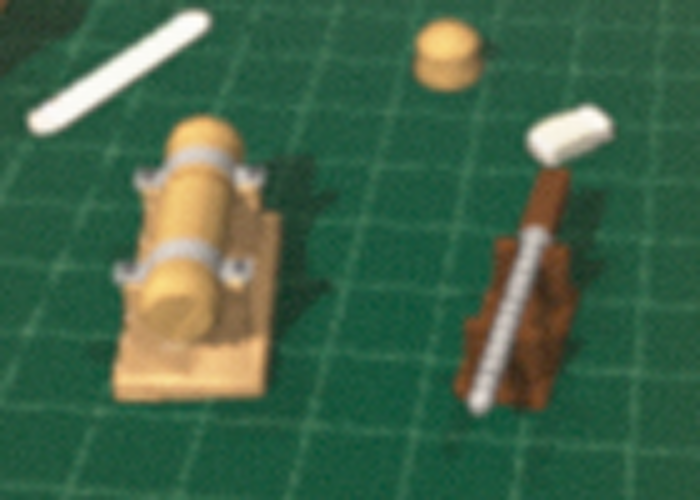

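```bash
python3 - <<'E'
from h import *
T=cams.camera_model("top");S=cams.camera_model("side")
def p(n,a,b):
    q,e=tri([(T,a),(S,b)]);print(n,np.round(q*1000,1),np.round(e,1))
p("mouth",(294.9,147.8),(273.5,221.9))
p("shoulder",(278.5,219.3),(340.4-2,235.9))
p("tip",(231.6,213.9),(327.9,269.1))
p("grip",(425.2,207.6),(337.6,158))
p("grip2",(425.,203),(337.6,158))
for n,uv,z in [("shoulder",(278.5,219.3),.035),("tip",(231.6,213.9),.035),("handle end",(297.5,222),.035),("mouth",(293.5,150),.05),("closed end",(241,156.5),.05),("grip",(425.2,203.6),.06),("rest",(266,216),0.0),("eraser",(327,222),.012)]:
    print(n,np.round(atz(T,uv,z)*1000,1))
print(sensors.get_state()["clock"])
E
```

```text
mouth [597.7 100.7  34.3] [2.7 2.7]
shoulder [416.9 137.1  36. ] [0.9 0.9]
tip [425.8 256.4  37.4] [1.3 1.5]
grip [ 462.7 -231.6   54.3] [1.3 1. ]
grip2 [ 468.6 -231.7   54.1] [1.  0.8]
shoulder [419.1 137.4  35. ]
tip [429.2 257.3  35. ]
handle end [413.7  88.8  35. ]
mouth [596.  104.6  50. ]
closed end [575. 237.  50.]
grip [ 469.3 -230.5   60. ]
rest [427.3 173.7   0. ]
eraser [416.4  13.1  12. ]
0.95
```

Emit:
drive_tool(series=[[[10,40,5,0.112,88],[20,40,5,0.112,88],[20,40,5,0.112,88],[20,40,5,0.112,88],[20,40,5,0.112,88],[20,40,5,0.112,88],[20,40,5,0.112,88],[20,40,0,0.112,88],[20,20,0,0.112,88],[0,0,0,0.112,88]]])

```text
clock: 1.95
tool_pos: [0.3983, -0.2393, 0.2746]
eef_rot: [0.732, 0.682, 0.002, 0.001]
contact_force: [-0.3, -0.9, 0.8]
opening: 0.999
```

```bash
cat >> h.py <<'E'
def snap(n,name):
    m=cams.camera_model(n);im=cams.snapshot(n);cv2.imwrite(name,im);np.save(name[:-4]+".npy",m,allow_pickle=True);return m,im
def load(name): return np.load(name[:-4]+".npy",allow_pickle=True).item(),cv2.imread(name)
E
python3 - <<'E'
from h import *
m,im=snap("wrist","pics/w1.png")
c,_=ray(m,(320,200));print(c)
for n in ["stop_grip","trimmer"]:
    print(n,[(np.round(x["at"],1).tolist(),round(x["confidence"],2)) for x in cams.mark_of("wrist",n)])
print(sensors.get_state()["tool_pos"])
E
```

```text
[ 0.40221831 -0.1687974   0.42094245]
stop_grip [([375.3, 159.3], 0.74)]
trimmer [([416.6, 198.5], 0.56)]
[ 0.3946769  -0.24329796  0.27374999]
```

View pics/w1.png

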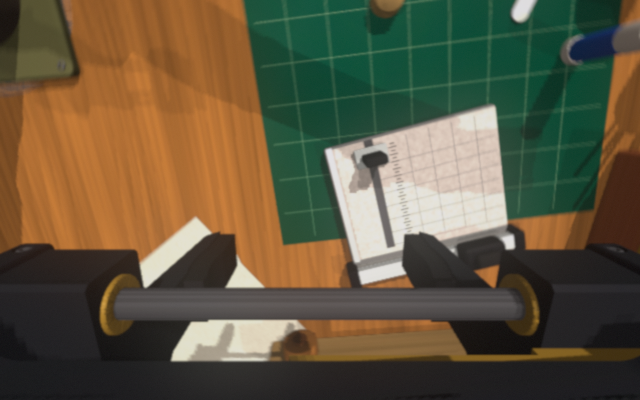

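Emit:
drive_tool(series=[[[6,40,0,0.0,88],[6,45,0,0,88],[6,45,0,0,88],[6,45,-10,0,88],[0,45,-10,0,88],[0,45,-20,0,88],[0,38,-20,0,88],[0,0,-10,0,88],[0,0,0,0,88]]])

```text
clock: 3.0
tool_pos: [0.4179, 0.0593, 0.2027]
eef_rot: [0.736, 0.677, -0.002, -0.0]
contact_force: [0.5, -1.2, 0.2]
opening: 0.999
```

```bash
python3 - <<'E'
from h import *
m,im=snap("wrist","pics/w2.png")
c,_=ray(m,(320,200));print(c)
for n in ["bore_mouth","rod","rod_tip","rest"]:
    print(n,[(np.round(x["at"],1).tolist(),round(x["confidence"],2)) for x in cams.mark_of("wrist",n)])
s=sensors.get_state();print(s["tool_pos"],s["eef_rot"])
E
```

```text
[0.42381693 0.13003511 0.34885169]
bore_mouth [([500.6, 119.4], 0.62)]
rod [([311.1, 97.4], 0.58)]
rod_tip []
rest [([314.5, 62.6], 0.68)]
[0.41926947 0.05812437 0.2043054 ] [7.37197722e-01 6.75676748e-01 2.89254531e-04 6.05561875e-04]
```

View pics/w2.png

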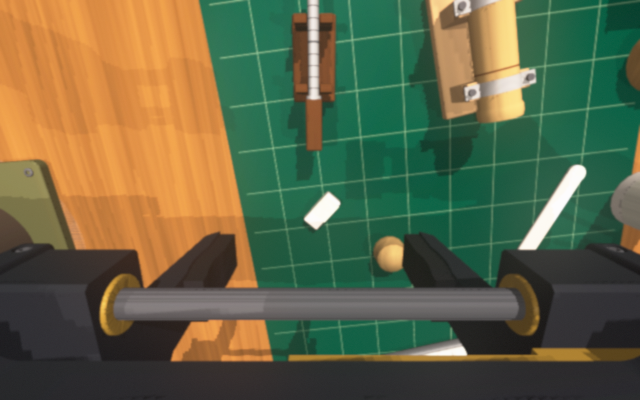

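Emit:
drive_tool(series=[[[15,40,0,0.0,88],[20,45,0,0,88],[15,45,0,0,88],[0,0,0,0,88],[0,0,0,0,88]]])

```text
clock: 3.75
tool_pos: [0.4691, 0.1897, 0.204]
eef_rot: [0.736, 0.677, 0.0, 0.0]
contact_force: [0.0, -0.4, -0.1]
opening: 0.994
```

```bash
python3 - <<'E'
from h import *
m,im=snap("wrist","pics/w3.png")
c,_=ray(m,(320,200));print(c)
for n in ["bore_mouth","rod","rod_tip","rest"]:
    print(n,[(np.round(x["at"],1).tolist(),round(x["confidence"],2)) for x in cams.mark_of("wrist",n)])
s=sensors.get_state();print(s["tool_pos"],s["eef_rot"])
E
```

```text
[0.47448893 0.26023827 0.35028716]
bore_mouth [([349.0, 339.2], 0.75), ([440.4, 246.2], 0.66), ([278.6, 225.0], 0.42)]
rod [([274.0, 223.1], 0.93), ([2.3, 78.9], 0.67)]
rod_tip [([122.1, 96.4], 0.72), ([269.9, 114.9], 0.55), ([280.2, 187.4], 0.52)]
rest [([281.7, 186.5], 0.67)]
[0.46868164 0.18786421 0.2038307 ] [ 7.36698468e-01  6.76221143e-01 -4.58418988e-04  3.49615843e-04]
```

View pics/w3.png

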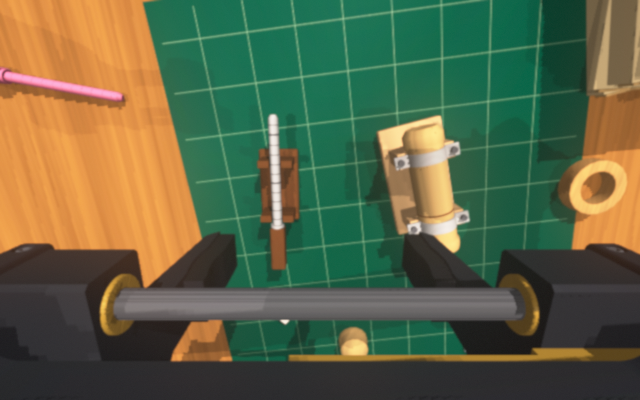

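```bash
python3 - <<'E'
from h import *
_,a=load("pics/w2.png");_,b=load("pics/w3.png")
crop(b,230,100,480,280,3,"pics/w3c.png")
crop(a,280,0,540,160,3,"pics/w2c.png")
E
```

```text
(no output)
```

View pics/w3c.png

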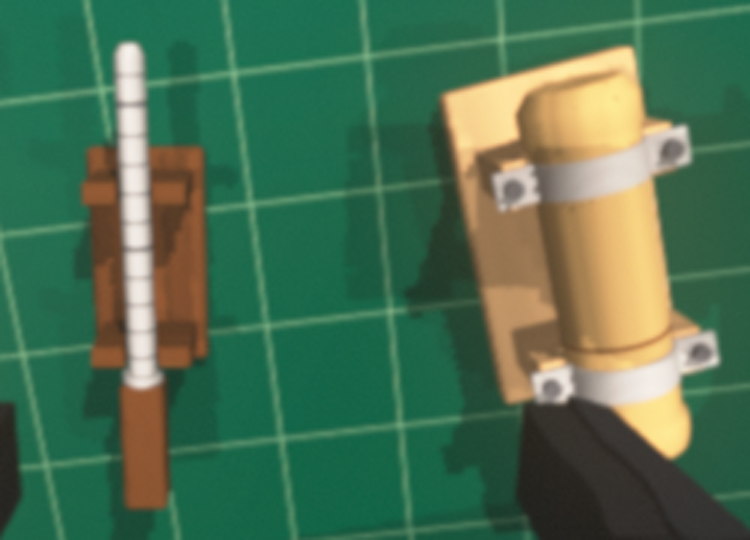

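View pics/w2c.png

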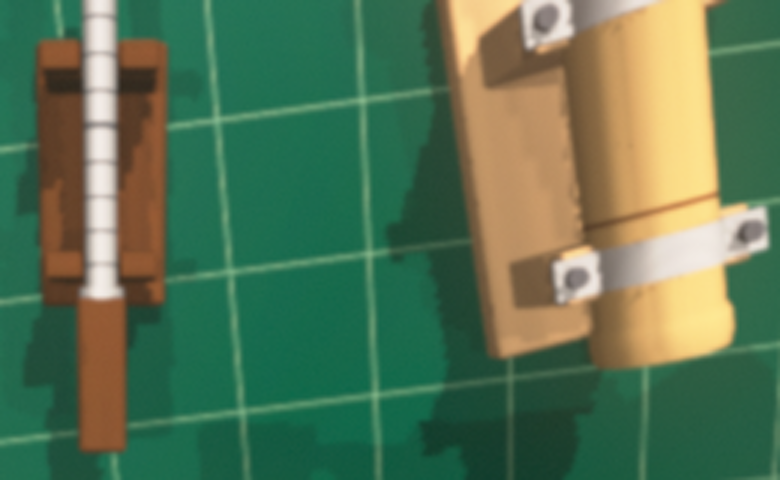

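```bash
python3 - <<'E'
from h import *
A,_=load("pics/w2.png");B,_=load("pics/w3.png")
ua=lambda p:(p[0]/3+280,p[1]/3+0); ub=lambda p:(p[0]/3+230,p[1]/3+100)
def P(n,a,b):
    q,e=tri([(A,ua(a)),(B,ub(b))]);print(n,np.round(q*1000,1),np.round(e,2));return q
s=P("shoulder",(102,296),(143.5,381));e=P("hend",(102.5,451),(146,507))
for z in (.035,.043):
  print("w2 z",z,[np.round(atz(A,ua(p))[:2]*1000,1) if 0 else np.round(atz(A,ua(p),z)[:2]*1000,1) for p in [(102,296),(102.5,451)]])
  print("w3 z",z,[np.round(atz(B,ub(p),z)[:2]*1000,1) for p in [(143.5,381),(146,507)]])
t=atz(B,ub((129,45)),.035);print("tip",t*1000)
# case axis
def plane(m,p,q):
    c,d1=ray(m,p);_,d2=ray(m,q);n=np.cross(d1,d2);return c,n/np.linalg.norm(n)
def bis(m,L,R):
    c,n1=plane(m,*L);_,n2=plane(m,*R)
    if n1@n2<0:n2=-n2
    half=np.arccos(n1@n2)/2
    n=n1+n2;return c,n/np.linalg.norm(n),half
cA,nA,hA=bis(A,[ua((567,60)),ua((586,215))],[ua((705,60)),ua((718,215))])
cB,nB,hB=bis(B,[ub((546,215)),ub((565,345))],[ub((655,195)),ub((672,325))])
d=np.cross(nA,nB);d/=np.linalg.norm(d);d*=np.sign(d[1])
def at(y): return np.linalg.solve(np.array([nA,nB,[0,1,0]]),[nA@cA,nB@cB,y])
print("axis dir",d,"yaw",np.arctan2(d[1],d[0]))
for y in(.1,.17,.237):print(np.round(at(y)*1000,1))
for c,h in((cA,hA),(cB,hB)):
    p=at(.16);v=c-p;v-=d*(v@d);print("r",np.linalg.norm(v)*np.sin(h)*1000)
# individual planes at z=.05
for c,n in((cA,nA),(cB,nB)):
    f=lambda y:(n@c-n[1]*y-n[2]*.05)/n[0]
    print("x at y=.1,.23",f(.1)*1000,f(.23)*1000,"yaw",np.arctan2(.13,f(.23)-f(.1)))
for p in[(600,366),(615,367),(665,362),(728,348)]:print("rim",np.round(atz(A,ua(p),.068)*1000,1),np.round(atz(A,ua(p),.05)*1000,1))
E
```

```text
shoulder [419.1 140.3  38.2] [0.06 0.05]
hend [414.7  90.7  41.8] [0.16 0.14]
w2 z 0.035 [array([419. , 140.4]), array([414.7,  89.8])]
w3 z 0.035 [array([418.6, 139. ]), array([413.3,  87.1])]
w2 z 0.043 [array([419.1, 140.1]), array([414.9,  90.8])]
w3 z 0.043 [array([420. , 142.1]), array([414.8,  91.5])]
tip [428.31853376 259.06685774  35.        ]
axis dir [-0.10325425  0.9846204  -0.14092989] yaw 1.6752814973816998
[592.4 100.   58.6]
[585.  170.   48.6]
[578. 237.  39.]
r 16.744397884467638
r 17.57583627097771
x at y=.1,.23 597.2335939106385 573.1500753830923 yaw 1.7539773839779476
x at y=.1,.23 595.1601783448302 575.5480794626474 yaw 1.7205294918356906
rim [566.5 106.8  68. ] [575.7 105.4  50. ]
rim [571.  106.2  68. ] [580.4 104.6  50. ]
rim [585.8 106.4  68. ] [596.2 104.9  50. ]
rim [604.2 108.9  68. ] [615.7 107.6  50. ]
```

Emit:
drive_tool(series=[[[-17,-25,0,0.003,88],[-17,-25,0,0,88],[-17,-22,-30,0,88],[0,0,-40,0,88],[0,0,-30,0,60],[0,0,-20,0,60],[0,0,0,0,60],[0,0,0,0,60]]], force=40)

```text
clock: 4.8
tool_pos: [0.4177, 0.1173, 0.0841]
eef_rot: [0.735, 0.678, -0.0, 0.0]
contact_force: [-0.1, 0.6, -0.4]
opening: 0.685
```

```bash
python3 - <<'E'
from h import *
m,im=snap("wrist","pics/w4.png")
mt,_=snap("top","pics/t4.png")
crop(_,210,180,310,255,6,"pics/t4c.png")
s=sensors.get_state();print(s["tool_pos"],s["eef_rot"])
E
```

```text
[0.41834337 0.11772952 0.08476993] [7.35084009e-01 6.77975409e-01 8.80843635e-04 2.61356933e-04]
```

View pics/w4.png

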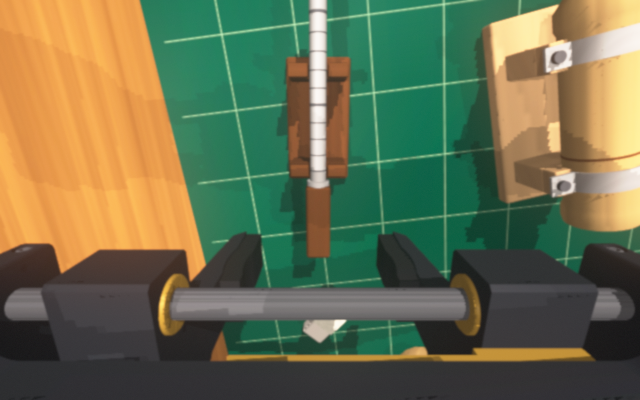

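```bash
python3 - <<'E'
from h import *
m,im=load("pics/w4.png");crop(im,270,120,370,270,4,"pics/w4c.png")
for p in[(318,186),(318,257)]:print(np.round(atz(m,p,.043)*1000,1))
c,_=ray(m,(320,200));print(c)
# rod direction far ring
print(atz(m,(316.5,10),.04)*1000)
for p in[(600,228),(640,220)]:print(np.round(atz(m,p,.065)*1000,1))
E
```

```text
[418.6 141.4  43. ]
[414.5  91.7  43. ]
[0.4229993  0.18795634 0.23027148]
[425.93488882 240.96212     40.        ]
[581.5 108.3  65. ]
[603.7 111.5  65. ]
```

View pics/w4c.png

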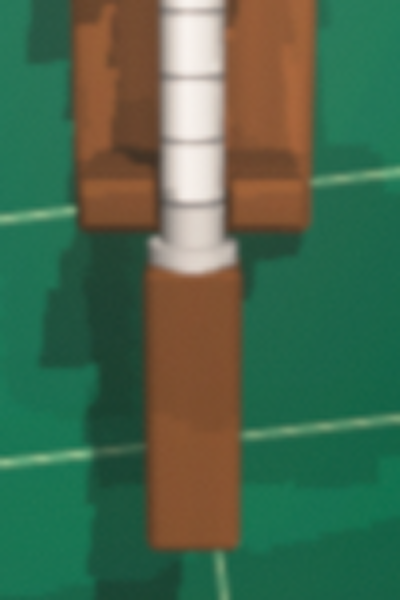

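Emit:
drive_tool(series=[[[-1.5,-1,-30,0.003,45],[0,0,-28,0,35],[0,0,-10,0,35],[0,0,0,0,12],[0,0,0,0,12],[0,0,0,0,12],[0,0,0,0,12]]], force=40)

```text
clock: 5.6
tool_pos: [0.4184, 0.1161, 0.0409]
eef_rot: [0.734, 0.679, -0.003, 0.0]
contact_force: [0.3, -0.7, 1.3]
opening: 0.137
```

```bash
python3 - <<'E'
from h import *
m,im=snap("wrist","pics/w5.png")
s=sensors.get_state();print(s["tool_pos"],s["eef_rot"],s["q"],s["contact_force"],s["opening"])
E
```

```text
[0.41831623 0.11608282 0.04080583] [ 7.33929379e-01  6.79220235e-01 -2.70046084e-03  4.97452739e-04] [-0.3481169   0.86487232 -0.04978357  2.26343139  1.14293275  0.04478128
 -1.60055712] [-0.36967836 -0.43257517  0.41690378] 0.1355325939160484
```

View pics/w5.png

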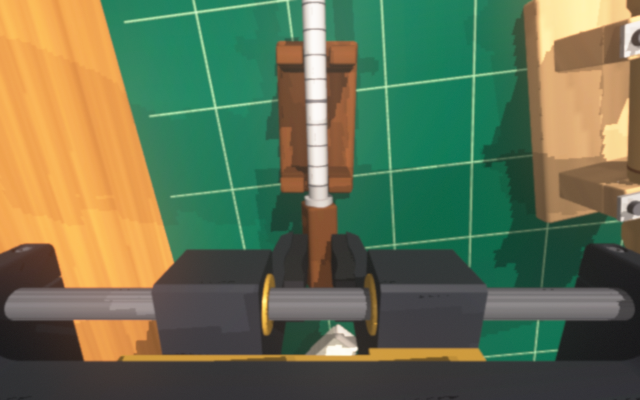

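Emit:
drive_tool(series=[[[0,0,10,0,30],[0,0,0,0,40],[0,0,0,0,40]]])

```text
clock: 5.95
tool_pos: [0.4183, 0.1163, 0.0504]
eef_rot: [0.734, 0.679, -0.003, 0.0]
contact_force: [0.4, 0.6, 0.5]
opening: 0.384
```

```bash
cat > st.py <<'E'
from h import *
s=sensors.get_state()
psi=2*np.arctan2(s["eef_rot"][1],s["eef_rot"][0])
print(round(s["clock"],2),np.round(s["tool_pos"]*1000,1),"psi",round(psi,4),"q",np.round(s["q"],3),"F",np.round(s["contact_force"],2),"M",np.round(s["moment"],3),"op",round(s["opening"]*88.1,2),"tilt",np.round(s["eef_rot"][2:],4))
E
python3 st.py
```

```text
5.95 [418.3 116.3  50.4] psi 1.4934 q [-0.294  0.843 -0.137  2.259  1.126  0.115 -1.587] F [0.41 0.64 0.5 ] M [-0.013 -0.105  0.016] op 33.86 tilt [-0.0026  0.0001]
```

Emit:
drive_tool(series=[[[0,0,5,0.14,40],[0,0,0,0.14,40],[0,0,0,0.14,40],[0,0,0,0.14,40],[0,0,0,0.14,40],[0,0,0,0.14,40]]])

```text
clock: 6.55
tool_pos: [0.4178, 0.1161, 0.0548]
eef_rot: [0.39, 0.921, -0.003, 0.001]
contact_force: [-0.9, 0.5, 0.0]
opening: 0.452
```

```bash
python3 st.py
```

```text
6.55 [417.8 116.1  54.8] psi 2.3399 q [-0.158  0.848 -0.364  2.254  1.31   0.286 -0.935] F [-0.92  0.51  0.  ] M [ 0.008 -0.088 -0.016] op 39.83 tilt [-0.003   0.0012]
```

Emit:
drive_tool(series=[[[0,0,0,0.14,40],[0,0,0,0.14,40],[0,0,0,0.14,40],[0,0,0,0.14,40],[0,0,0,0.14,40],[0,0,0,0.14,40],[0,0,0,0.14,40],[0,0,0,0.14,40]]])

```text
clock: 7.35
tool_pos: [0.4177, 0.1161, 0.0548]
eef_rot: [-0.158, 0.987, -0.002, 0.002]
contact_force: [-0.3, -0.4, -0.9]
opening: 0.454
```

```bash
python3 st.py
```

```text
7.35 [417.7 116.1  54.8] psi 3.4599 q [-0.071  0.87  -0.505  2.255  1.379  0.391  0.113] F [-0.33 -0.39 -0.93] M [ 0.042 -0.083 -0.02 ] op 39.99 tilt [-0.0016  0.0021]
```

Emit:
drive_tool(series=[[[0,0,0,0.147,40],[0,0,0,0.147,40],[0,0,0,0.147,40],[0,0,0,0.147,40],[0,0,0,0.147,40],[0,0,0,0.147,40],[0,0,0,0.147,40],[-0.5,0,-5,0.147,40],[0,0,0,0,40]]])

```text
clock: 8.25
tool_pos: [0.417, 0.1159, 0.0495]
eef_rot: [-0.678, 0.735, 0.001, 0.002]
contact_force: [0.2, -0.0, 0.8]
opening: 0.455
```

```bash
python3 st.py
```

```text
8.25 [417.  115.9  49.5] psi 4.6305 q [-0.017  0.901 -0.591  2.256  1.422  0.455  1.245] F [ 0.17 -0.03  0.8 ] M [ 0.09   0.026 -0.035] op 40.06 tilt [0.0007 0.0022]
```

```bash
python3 - <<'E'
from h import *
m,im=snap("wrist","pics/w6.png")
c,_=ray(m,(320,200));print(c)
E
```

```text
[0.41039955 0.04428168 0.19541676]
```

View pics/w6.png

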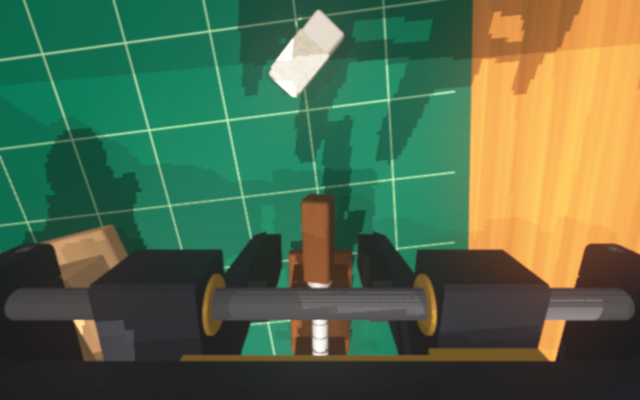

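Emit:
drive_tool(series=[[[0,0,-12,0,40],[0,0,-12,0,40],[0,0,-9,0,40],[0,0,0,0,40]]])

```text
clock: 8.7
tool_pos: [0.4169, 0.1159, 0.0164]
eef_rot: [-0.676, 0.737, 0.001, 0.002]
contact_force: [-0.4, -0.3, 1.1]
opening: 0.455
```

```bash
python3 st.py
```

```text
8.7 [416.9 115.9  16.4] psi 4.6272 q [-0.025  0.977 -0.577  2.259  1.598  0.467  1.083] F [-0.42 -0.32  1.13] M [0.099 0.019 0.005] op 40.07 tilt [0.0007 0.0021]
```

Reached z = 16 mm. Closing on the handle.

Emit:
drive_tool(series=[[[0,0,0,0.007,10],[0,0,0,0,10],[0,0,0,0,10],[0,0,0,0,10],[0,0,0,0,10]]], force=40)

```text
clock: 9.2
tool_pos: [0.4178, 0.1162, 0.0175]
eef_rot: [-0.68, 0.733, 0.0, 0.003]
contact_force: [0.0, -0.5, 0.4]
opening: 0.182
```

```bash
python3 st.py
```

```text
9.2 [417.8 116.2  17.5] psi 4.6367 q [-0.025  0.975 -0.578  2.259  1.598  0.467  1.092] F [ 0.01 -0.54  0.37] M [ 0.173 -0.03  -0.019] op 16.04 tilt [0.0001 0.0033]
```

Emit:
drive_tool(series=[[[0,0,10,0,10],[0,0,20,0,10],[0,0,20,0,10],[0,0,20,0,10],[0,0,10,0,10],[0,0,0,0,10]]])

```text
clock: 9.8
tool_pos: [0.4181, 0.1162, 0.0984]
eef_rot: [-0.68, 0.733, -0.0, 0.004]
contact_force: [0.4, 0.0, -1.1]
opening: 0.183
```

```bash
python3 st.py; python3 - <<'E'
from h import *
snap("top","pics/t7.png");snap("side","pics/s7.png")
t=cv2.imread("pics/t7.png");s=cv2.imread("pics/s7.png")
crop(t,210,120,410,270,4,"pics/t7c.png");crop(s,230,150,370,290,5,"pics/s7c.png")
T=cams.camera_model("top")
print("glue",atz(T,(387,96),.1)*1000,atz(T,(384,105),.0)*1000)
E
```

```text
9.8 [418.1 116.2  98.4] psi 4.6364 q [ 0.017  0.798 -0.641  2.237  1.159  0.484  1.494] F [ 0.4   0.02 -1.12] M [ 0.09  -0.072 -0.071] op 16.09 tilt [-0.0003  0.0041]
glue [ 728.21749123 -122.89120777  100.        ] [ 734.73860399 -130.74909364    0.        ]
```

View pics/s7c.png

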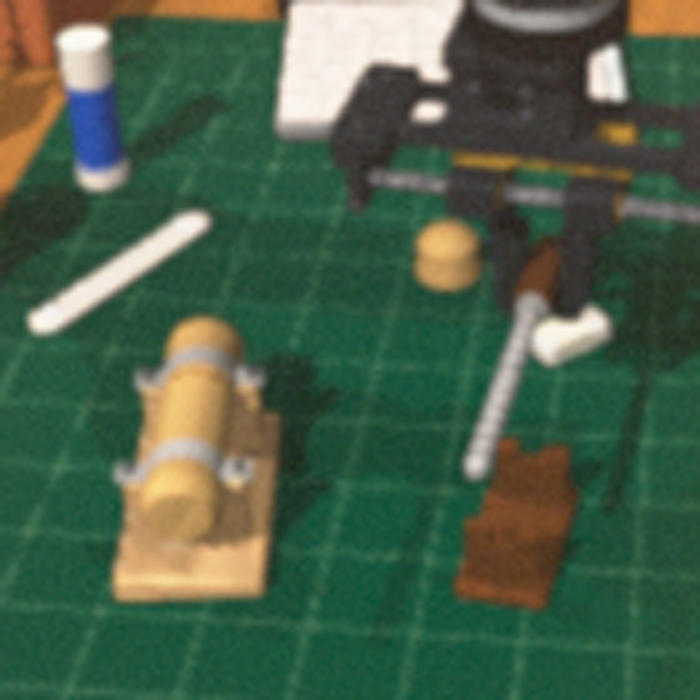

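View pics/t7.png

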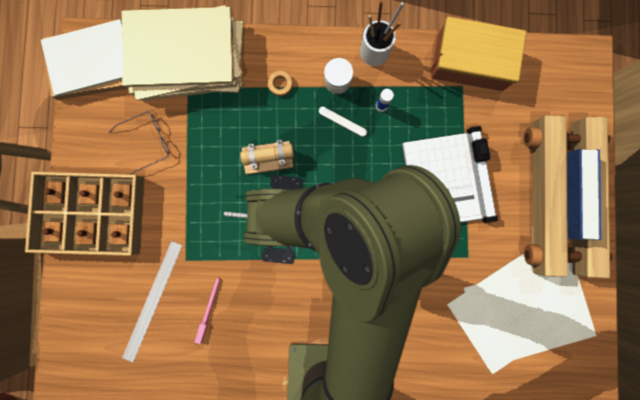

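```bash
python3 - <<'E'
from h import *
A,_=load("pics/w2.png");B,_=load("pics/w3.png");C,imC=load("pics/w4.png")
ua=lambda p:(p[0]/3+280,p[1]/3+0); ub=lambda p:(p[0]/3+230,p[1]/3+100)
for z in(0.004,.008):
  for m,f,p,q in((A,ua,(441,0),(490,357)),(B,ub,(445,95),(506,402)),(C,lambda p:p,(483,28),(501,201))):
    a=atz(m,f(p),z);b=atz(m,f(q),z);d=a-b;print(z,np.round(a*1000,1),np.round(b*1000,1),np.arctan2(d[1],d[0]),np.hypot(d[0],d[1]))
crop(imC,470,0,640,240,3,"pics/w4d.png")
S=cams.camera_model("side")
R=1.494
g=np.array([.4181,.1162,.0984+.0187])
for dr in(0,.03,.06,.1):
    print(dr,proj(S,g+.145*np.array([np.cos(R),np.sin(R),-dr])),proj(S,g+.025*np.array([np.cos(R),np.sin(R),-dr])))
E
```

```text
0.004 [539.1 225.2   4. ] [558.6 108.2   4. ] 1.7365036095219626 0.11860797227420379
0.004 [539.  231.2   4. ] [560.3 105.4   4. ] 1.7385552108825835 0.1275736216668326
0.004 [536.7 231.4   4. ] [559.  108.1   4. ] 1.7493591016759222 0.12523517718324145
0.008 [537.7 224.1   8. ] [557.1 108.4   8. ] 1.736503609521964 0.11723221597791338
0.008 [538.3 231.6   8. ] [559.3 107.2   8. ] 1.7385552108825835 0.1261000051369667
0.008 [534.7 230.6   8. ] [556.6 109.5   8. ] 1.7493591016759222 0.12302128478642754
0 [323.77960455 242.90785865] [335.89602115 210.1379346 ]
0.03 [323.82511113 244.48285285] [335.89725862 210.39709401]
0.06 [323.87033688 246.04812755] [335.89849491 210.65600553]
0.1 [323.93020552 248.1201961 ] [335.90014146 211.00083591]
```

View pics/w4d.png

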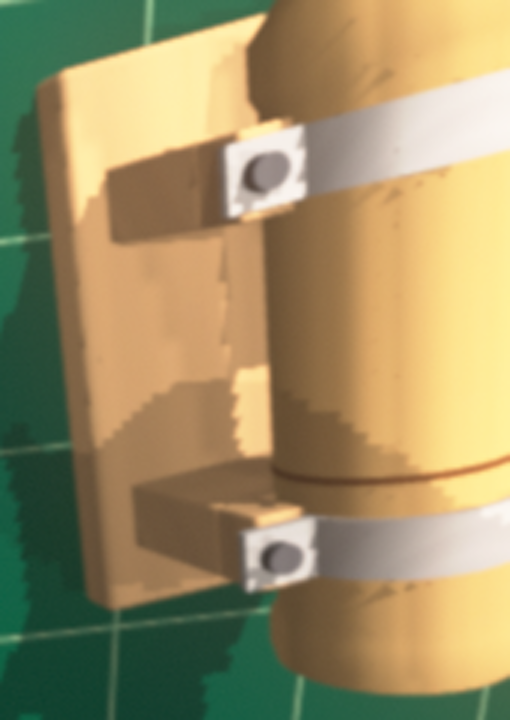

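Emit:
drive_tool(series=[[[20,-20,0,0.04,10],[34,-29,0,0.04,10],[34,-29,0,0.04,10],[34,-29,0,0.04,10],[34,-29,0,0.04,10],[34,-29,0,0.043,10],[14.5,-8,0,0,10],[0,0,0,0,10]]])

```text
clock: 10.7
tool_pos: [0.6233, -0.0597, 0.0952]
eef_rot: [0.762, -0.648, -0.0, -0.003]
contact_force: [-0.3, 0.7, -0.4]
opening: 0.179
```

```bash
python3 st.py
```

```text
10.7 [623.3 -59.7  95.2] psi -1.4089 q [ 0.449  1.003 -0.825  1.654  0.901  0.904  2.565] F [-0.32  0.66 -0.4 ] M [ 0.103 -0.041 -0.007] op 15.81 tilt [-0.0004 -0.0026]
```

```bash
python3 - <<'E'
from h import *
snap("wrist","pics/w8.png");snap("side","pics/s8.png");snap("top","pics/t8.png")
a=cv2.imread("pics/s8.png");crop(a,220,170,380,270,5,"pics/s8c.png")
a=cv2.imread("pics/t8.png");crop(a,220,100,400,230,4,"pics/t8c.png")
E
```

```text
(no output)
```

View pics/w8.png

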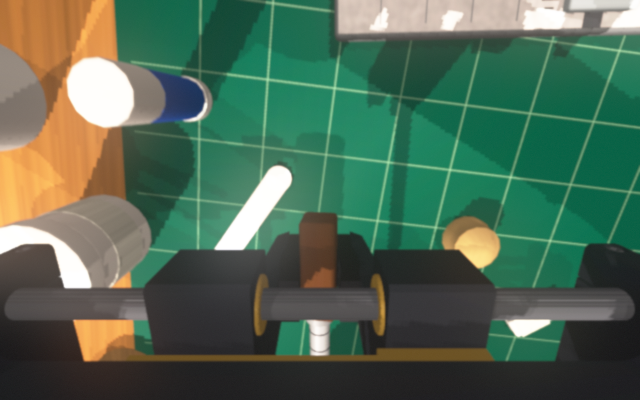

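View pics/s8c.png

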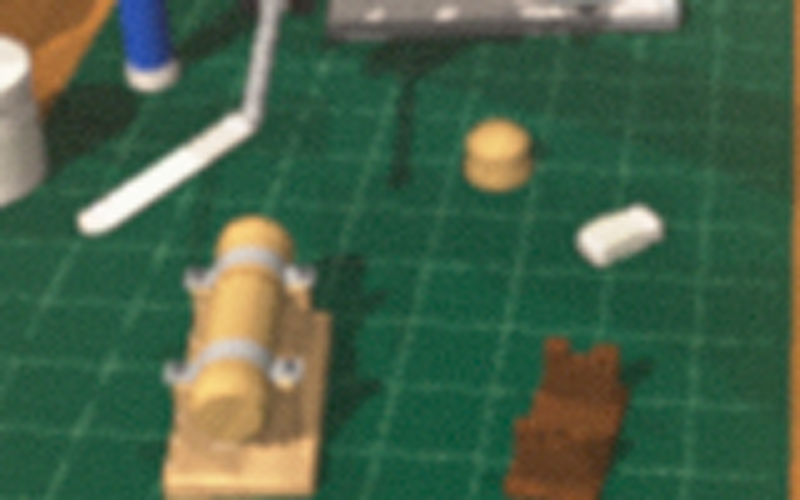

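View pics/t8c.png

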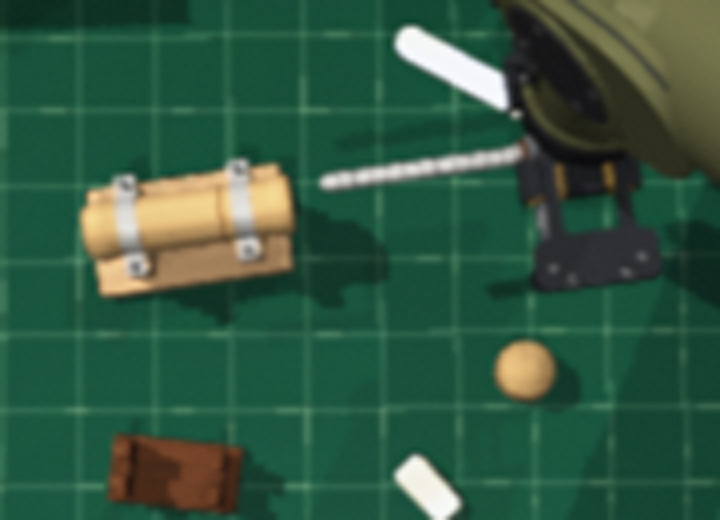

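Emit:
drive_tool(series=[[[0,0,-20,0.003,10],[0,0,-20,0,10],[0,0,-16,0,10],[0,0,-8,0,10],[0,0,0,0,10]]])

```text
clock: 11.35
tool_pos: [0.6208, -0.0568, 0.0312]
eef_rot: [0.765, -0.644, -0.002, -0.002]
contact_force: [0.0, 0.4, -1.4]
opening: 0.178
```

```bash
python3 st.py;python3 - <<'E'
from h import *
snap("side","pics/s9.png");snap("top","pics/t9.png")
a=cv2.imread("pics/s9.png");crop(a,240,150,340,270,5,"pics/s9c.png")
a=cv2.imread("pics/t9.png");crop(a,230,120,360,190,6,"pics/t9c.png")
E
```

```text
11.35 [620.8 -56.8  31.2] psi -1.3996 q [ 0.419  1.086 -0.764  1.675  0.99   0.814  2.503] F [ 0.02  0.39 -1.39] M [ 0.062 -0.097  0.013] op 15.64 tilt [-0.0018 -0.0019]
```

View pics/t9c.png

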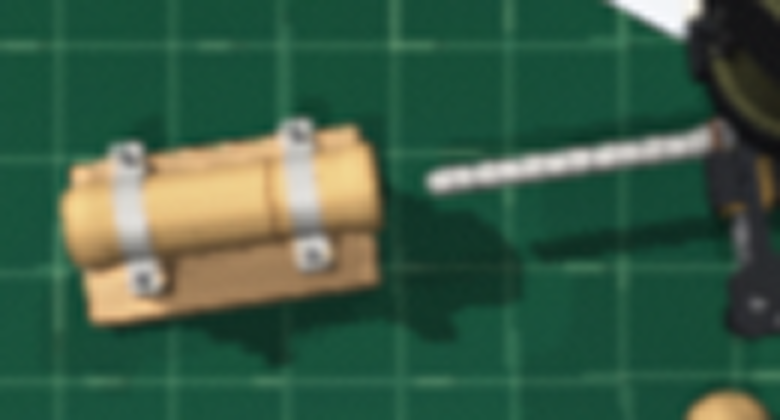

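View pics/s9c.png

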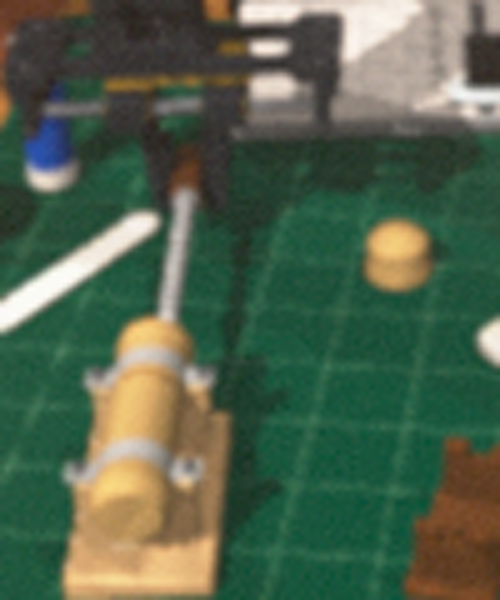

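Emit:
drive_tool(series=[[[1.5,0,0.5,-0.01,10],[-0.8,4.9,0,0,10],[-0.8,4.9,0,0,10],[-0.8,4.9,0,0,10],[0,0,0,0,10],[0,0,0,0,10]]], force=30)

```text
clock: 12.05
tool_pos: [0.6211, -0.0419, 0.0339]
eef_rot: [0.762, -0.648, -0.001, -0.003]
contact_force: [0.5, 0.2, -1.1]
opening: 0.183
```

```bash
python3 st.py;python3 - <<'E'
from h import *
snap("side","pics/s10.png");snap("top","pics/t10.png")
a=cv2.imread("pics/s10.png");crop(a,240,170,320,270,6,"pics/s10c.png")
a=cv2.imread("pics/t10.png");crop(a,230,120,360,190,6,"pics/t10c.png")
E
```

```text
12.05 [621.1 -41.9  33.9] psi -1.4096 q [ 0.395  1.079 -0.762  1.681  0.989  0.809  2.467] F [ 0.51  0.18 -1.15] M [ 0.079 -0.066 -0.025] op 16.1 tilt [-0.0006 -0.003 ]
```

View pics/t10c.png

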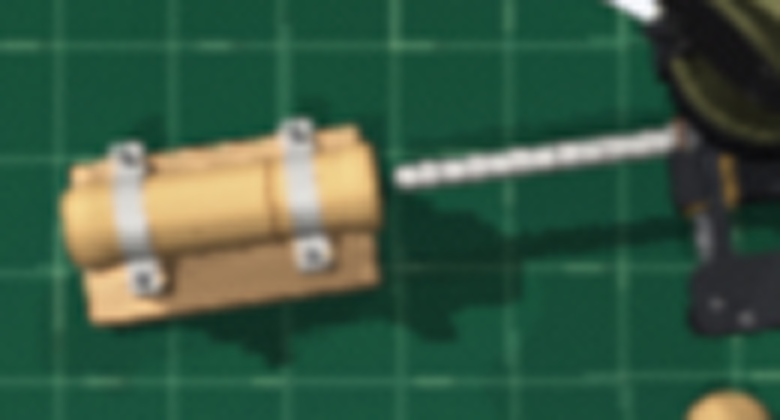

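View pics/s10c.png

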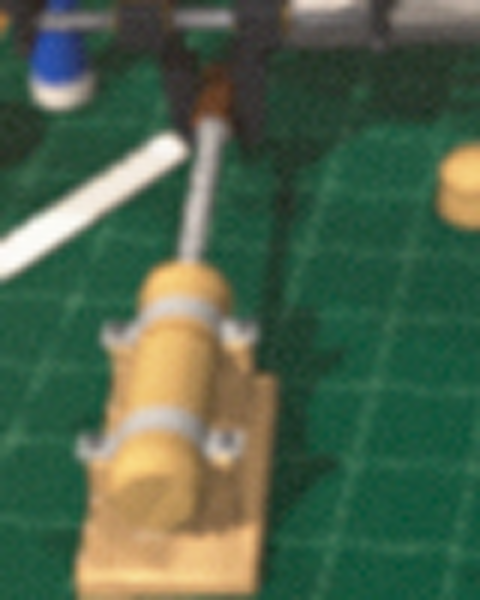

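Emit:
drive_tool(series=[[[-0.5,3,0,0,10],[-0.5,3,0,0,10],[-0.5,3,0,0,10],[-0.5,3,0,0,10],[0,0,0,0,10]]], force=30)

```text
clock: 12.65
tool_pos: [0.6191, -0.0292, 0.0339]
eef_rot: [0.762, -0.648, -0.001, -0.003]
contact_force: [0.2, 0.2, -0.2]
opening: 0.18
```

```bash
python3 st.py
```

```text
12.65 [619.1 -29.2  33.9] psi -1.4091 q [ 0.375  1.076 -0.76   1.69   0.992  0.803  2.442] F [ 0.23  0.2  -0.22] M [ 0.086 -0.088 -0.009] op 15.87 tilt [-0.0008 -0.0033]
```

Emit:
drive_tool(series=[[[-0.5,3,-0.5,0,10],[-0.5,3,-0.5,0,10],[-0.5,3,0,0,10],[0,0,0,0,10]]])

```text
clock: 13.05
tool_pos: [0.6174, -0.0203, 0.0328]
eef_rot: [0.762, -0.648, -0.001, -0.003]
contact_force: [-0.4, 0.3, -0.7]
opening: 0.182
```

```bash
python3 st.py;python3 - <<'E'
from h import *
snap("side","pics/s11.png");snap("top","pics/t11.png")
a=cv2.imread("pics/s11.png");crop(a,240,170,320,270,6,"pics/s11c.png")
a=cv2.imread("pics/t11.png");crop(a,230,120,360,190,6,"pics/t11c.png")
E
```

```text
13.05 [617.4 -20.3  32.8] psi -1.4091 q [ 0.36   1.076 -0.757  1.697  0.995  0.797  2.422] F [-0.35  0.27 -0.71] M [0.149 0.055 0.098] op 16.0 tilt [-0.001  -0.0032]
```

View pics/t11c.png

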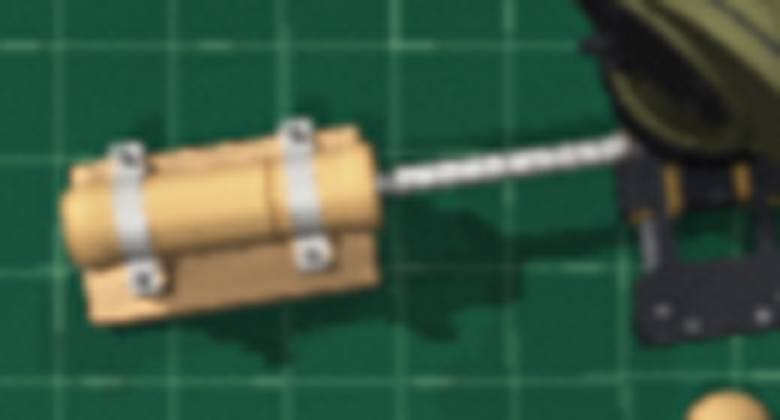

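Emit:
drive_tool(series=[[[-0.6,3.9,0,0,10],[-0.6,3.9,0,0,10],[-0.6,3.9,0,0,10],[-0.6,3.9,0,0,10]]], force=15)

```text
clock: 13.55
tool_pos: [0.6151, -0.0051, 0.0327]
eef_rot: [0.762, -0.648, -0.001, -0.003]
contact_force: [-0.4, -0.7, -0.8]
opening: 0.189
```

```bash
python3 st.py
```

```text
13.55 [615.1  -5.1  32.7] psi -1.4099 q [ 0.335  1.073 -0.754  1.706  0.998  0.791  2.39 ] F [-0.39 -0.67 -0.81] M [-0.077  0.106  0.08 ] op 16.69 tilt [-0.0007 -0.0029]
```

Emit:
drive_tool(series=[[[-0.6,3.9,0,0,10],[-0.6,3.9,0,0,10],[-0.6,3.9,0,0,10]]])

```text
clock: 13.85
tool_pos: [0.6132, 0.0064, 0.0327]
eef_rot: [0.762, -0.648, -0.001, -0.003]
contact_force: [-1.4, -0.3, -0.3]
opening: 0.189
```

```bash
python3 st.py
```

```text
13.85 [613.2   6.4  32.7] psi -1.4101 q [ 0.316  1.071 -0.752  1.712  0.999  0.787  2.367] F [-1.39 -0.26 -0.26] M [-0.106  0.163  0.119] op 16.68 tilt [-0.0007 -0.0028]
```

Emit:
drive_tool(series=[[[-0.4,2.9,0,0,10],[-0.5,2.9,0,0,10],[-0.5,2.9,0,0,10]]], force=10)

```text
clock: 14.15
tool_pos: [0.6119, 0.0149, 0.0327]
eef_rot: [0.762, -0.648, -0.001, -0.003]
contact_force: [-1.9, -0.7, -0.1]
opening: 0.188
```

```bash
python3 st.py
```

```text
14.15 [611.9  14.9  32.7] psi -1.4103 q [ 0.302  1.07  -0.751  1.716  1.001  0.784  2.35 ] F [-1.93 -0.67 -0.14] M [-0.107  0.192  0.156] op 16.53 tilt [-0.0007 -0.0029]
```

Emit:
drive_tool(series=[[[-0.7,2,0,0.006,10],[-0.4,2,0,0,10],[-0.4,2,0,0,10]]], force=10)

```text
clock: 14.45
tool_pos: [0.6107, 0.0211, 0.0328]
eef_rot: [0.763, -0.646, -0.001, -0.003]
contact_force: [-0.8, -0.2, 0.2]
opening: 0.187
```

```bash
python3 st.py; python3 - <<'E'
from h import *
snap("side","pics/s12.png");snap("top","pics/t12.png")
a=cv2.imread("pics/s12.png");crop(a,240,170,320,270,6,"pics/s12c.png")
a=cv2.imread("pics/t12.png");crop(a,230,120,360,190,6,"pics/t12c.png")
E
```

```text
14.45 [610.7  21.1  32.8] psi -1.4044 q [ 0.292  1.069 -0.751  1.719  1.003  0.782  2.343] F [-0.81 -0.23  0.21] M [0.005 0.109 0.074] op 16.47 tilt [-0.0006 -0.0032]
```

View pics/t12c.png

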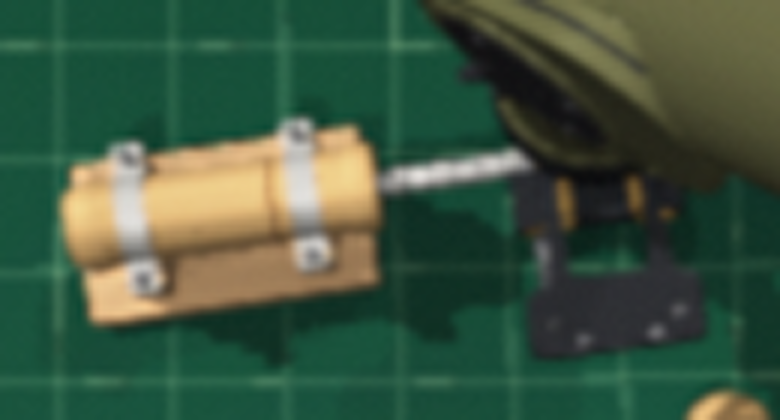

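Emit:
drive_tool(series=[[[-0.4,2,0,0,10],[-0.4,2,0,0,10],[-0.4,2,0,0,10]]], force=5)

```text
clock: 14.85
tool_pos: [0.6095, 0.0271, 0.0328]
eef_rot: [0.763, -0.646, -0.001, -0.003]
contact_force: [-0.4, -0.7, -1.6]
opening: 0.189
```

```bash
python3 st.py
```

```text
14.85 [609.5  27.1  32.8] psi -1.4044 q [ 0.282  1.068 -0.75   1.723  1.004  0.78   2.33 ] F [-0.38 -0.73 -1.6 ] M [0.061 0.075 0.033] op 16.66 tilt [-0.0006 -0.0032]
```

Emit:
drive_tool(series=[[[-0.4,2,0,0,10],[-0.4,2,0,0,10]]], force=5)

```text
clock: 15.05
tool_pos: [0.6086, 0.0309, 0.0328]
eef_rot: [0.763, -0.646, -0.0, -0.003]
contact_force: [0.6, -3.2, 0.4]
opening: 0.189
```

Emit:
drive_tool(series=[[[-0.3,2,0,0,10],[-0.4,2,0,0,10]]], force=5)

```text
clock: 15.25
tool_pos: [0.6081, 0.0318, 0.0324]
eef_rot: [0.763, -0.647, 0.001, -0.001]
contact_force: [1.2, -7.2, -0.0]
opening: 0.184
```

Emit:
drive_tool(series=[[[0.4,-2.5,0,0,10],[0,0,0,0,10]]], force=5)

```text
clock: 15.45
tool_pos: [0.6084, 0.032, 0.0327]
eef_rot: [0.763, -0.646, -0.001, -0.003]
contact_force: [-0.1, -2.5, -0.3]
opening: 0.184
```

```bash
python3 st.py; python3 - <<'E'
from h import *
snap("wrist","pics/w13.png");snap("side","pics/s13.png");snap("top","pics/t13.png")
a=cv2.imread("pics/s13.png");crop(a,240,170,320,270,6,"pics/s13c.png")
a=cv2.imread("pics/t13.png");crop(a,230,120,360,190,6,"pics/t13c.png")
E
```

```text
15.45 [608.4  32.   32.7] psi -1.4047 q [ 0.274  1.067 -0.749  1.725  1.005  0.778  2.32 ] F [-0.09 -2.49 -0.34] M [-0.419 -0.074 -0.006] op 16.19 tilt [-0.0005 -0.003 ]
```

View pics/s13c.png

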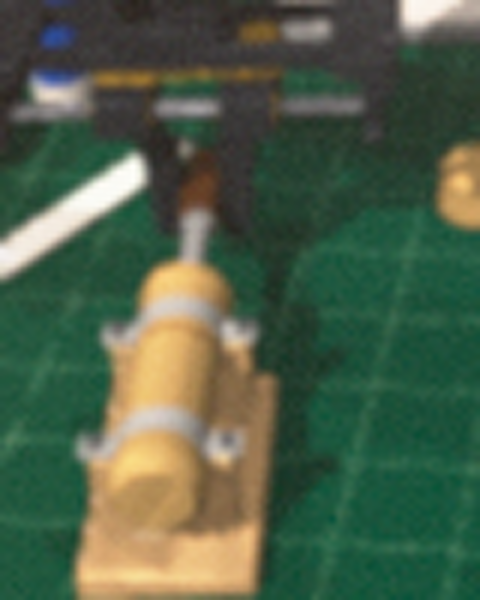

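View pics/w13.png

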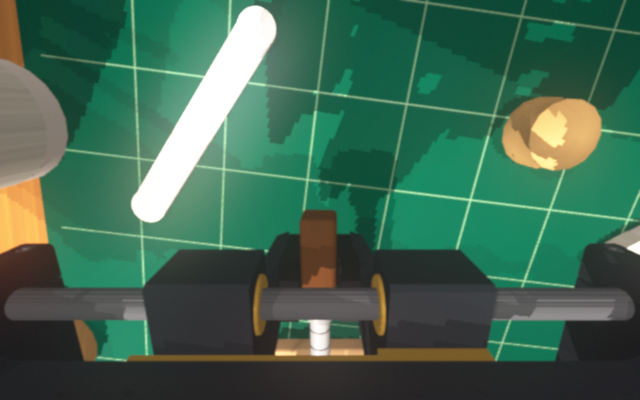

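Emit:
drive_tool(series=[[[0,0,0,0,20],[0,0,0,0,30],[0,0,0,0,40],[0,0,0,0,40],[0,0,15,0,40],[0,0,25,0,40],[0,0,40,0,50],[0,0,20,0,50]]])

```text
clock: 16.4
tool_pos: [0.6095, 0.0336, 0.1368]
eef_rot: [0.764, -0.646, 0.0, -0.005]
contact_force: [1.0, -0.1, 0.1]
opening: 0.567
```

```bash
python3 st.py; python3 - <<'E'
from h import *
snap("wrist","pics/w14.png");snap("side","pics/s14.png")
a=cv2.imread("pics/s14.png");crop(a,240,170,320,270,6,"pics/s14c.png")
E
```

```text
16.4 [609.5  33.6 136.8] psi -1.4036 q [ 0.323  0.931 -0.856  1.688  0.852  0.927  2.434] F [ 0.99 -0.06  0.11] M [ 0.144 -0.126 -0.022] op 49.95 tilt [ 0.0003 -0.0051]
```

View pics/s14c.png

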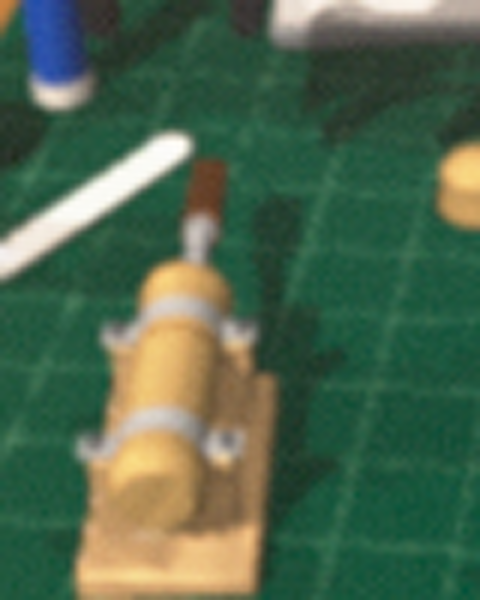

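View pics/w14.png

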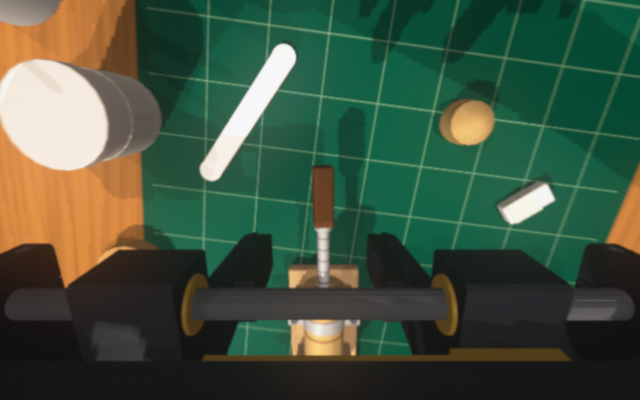

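Emit:
drive_tool(series=[[[-4,25,0,0,50],[-4,25,-10,0,50],[-3,20,-15,0,50],[0,0,-15,0,50],[0,0,0,0,50],[0,0,0,0,50]]])

```text
clock: 17.1
tool_pos: [0.5972, 0.1003, 0.0921]
eef_rot: [0.763, -0.647, -0.001, -0.002]
contact_force: [-0.1, 0.1, -0.1]
opening: 0.569
```

```bash
python3 st.py; python3 - <<'E'
from h import *
m,im=snap("wrist","pics/w15.png");
crop(im,240,90,400,290,3,"pics/w15c.png")
print(ray(m,(320,200))[0])
for n in ["bore_mouth","rod","case"]:
    print(n,[(np.round(x["at"],1).tolist(),round(x["confidence"],2)) for x in cams.mark_of("wrist",n)])
E
```

```text
17.1 [597.2 100.3  92.1] psi -1.4061 q [ 0.185  0.981 -0.801  1.721  0.911  0.852  2.269] F [-0.08  0.09 -0.12] M [ 0.126 -0.025 -0.042] op 50.16 tilt [-0.0005 -0.0019]
[0.60820532 0.02941205 0.23806634]
bore_mouth [([323.2, 235.2], 0.84)]
rod [([322.0, 149.4], 0.57)]
case [([322.0, 230.7], 0.84)]
```

View pics/w15c.png

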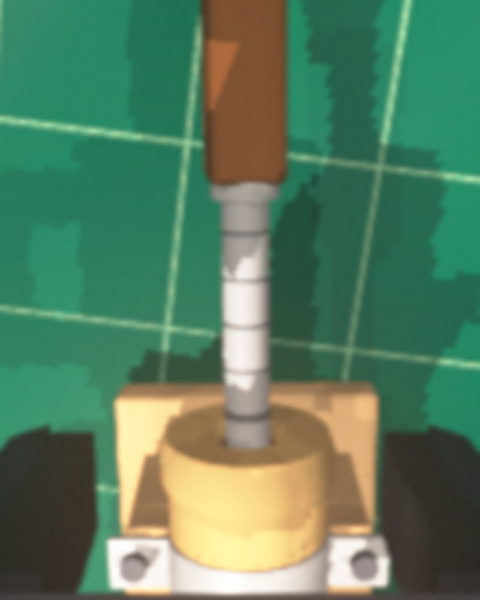

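Emit:
drive_tool(series=[[[-5,25,0,0,50],[-4,25,0,0,50],[-3,22,0,0,50],[0,0,0,0,50],[0,0,0,0,50]]])

```text
clock: 17.8
tool_pos: [0.5856, 0.1737, 0.093]
eef_rot: [0.763, -0.646, -0.0, -0.003]
contact_force: [0.5, -0.8, -0.4]
opening: 0.567
```

```bash
python3 st.py; python3 - <<'E'
from h import *
m,im=snap("wrist","pics/w16.png");
crop(im,250,0,400,200,3,"pics/w16c.png")
print(ray(m,(320,200))[0])
for n in ["bore_mouth","rod","case"]:
    print(n,[(np.round(x["at"],1).tolist(),round(x["confidence"],2)) for x in cams.mark_of("wrist",n)])
E
```

```text
17.8 [585.6 173.7  93. ] psi -1.4042 q [ 0.059  0.982 -0.797  1.707  0.903  0.856  2.161] F [ 0.46 -0.8  -0.39] M [ 0.111 -0.05  -0.057] op 49.93 tilt [-0.0001 -0.0029]
[0.59642385 0.10268266 0.23899154]
bore_mouth [([324.1, 121.9], 0.76)]
rod [([323.8, 17.3], 0.88)]
case [([323.5, 116.2], 0.86)]
```

View pics/w16c.png

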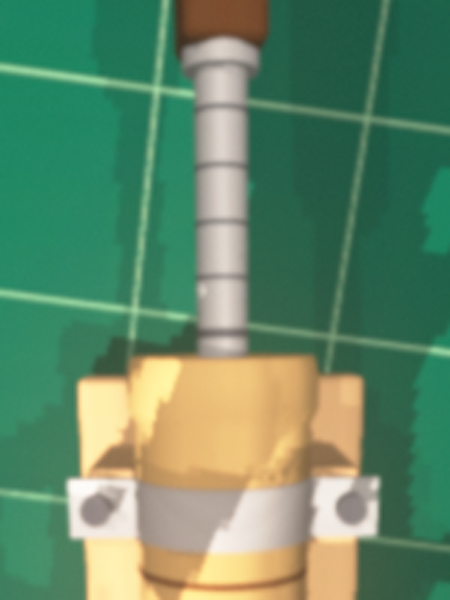

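```bash
python3 - <<'E'
from h import *
for f,u,r0,r1 in(("pics/w15.png",322,140,250),("pics/w16.png",323,0,135)):
    m,im=load(f);g=im[:,u-3:u+4].astype(float).mean(1)
    print(f);print([(i,[int(x) for x in g[i]]) for i in range(r0,r1)] if 0 else "")
    print(" ".join(f"{i}:{int(g[i].mean())}" for i in range(r0,r1)))
E
```

```text
pics/w15.png

140:87 141:87 142:87 143:87 144:87 145:87 146:88 147:87 148:86 149:83 150:101 151:141 152:159 153:161 154:161 155:161 156:157 157:150 158:150 159:156 160:158 161:159 162:159 163:159 164:159 165:158 166:151 167:128 168:128 169:148 170:157 171:159 172:162 173:163 174:168 175:180 176:204 177:214 178:221 179:224 180:227 181:228 182:219 183:189 184:201 185:223 186:229 187:229 188:229 189:230 190:230 191:230 192:230 193:230 194:230 195:231 196:230 197:225 198:200 199:189 200:217 201:229 202:231 203:231 204:231 205:232 206:232 207:232 208:232 209:232 210:232 211:232 212:226 213:202 214:190 215:212 216:220 217:217 218:209 219:190 220:169 221:162 222:161 223:161 224:161 225:161 226:160 227:152 228:123 229:104 230:118 231:147 232:159 233:161 234:162 235:162 236:159 237:152 238:144 239:130 240:117 241:111 242:111 243:112 244:118 245:146 246:184 247:198 248:200 249:199
pics/w16.png

0:82 1:82 2:82 3:82 4:83 5:83 6:83 7:83 8:82 9:80 10:76 11:84 12:124 13:173 14:198 15:204 16:205 17:205 18:201 19:182 20:147 21:144 22:167 23:187 24:198 25:202 26:203 27:203 28:203 29:203 30:203 31:203 32:202 33:193 34:164 35:149 36:175 37:196 38:203 39:203 40:204 41:204 42:203 43:203 44:204 45:204 46:204 47:204 48:204 49:204 50:204 51:203 52:200 53:182 54:154 55:164 56:191 57:202 58:204 59:204 60:204 61:204 62:204 63:204 64:204 65:204 66:204 67:204 68:204 69:204 70:204 71:200 72:182 73:155 74:166 75:192 76:203 77:204 78:204 79:204 80:204 81:204 82:204 83:204 84:204 85:204 86:204 87:204 88:204 89:203 90:193 91:166 92:159 93:184 94:200 95:204 96:204 97:204 98:204 99:204 100:204 101:204 102:204 103:204 104:204 105:204 106:204 107:203 108:193 109:161 110:129 111:128 112:162 113:193 114:201 115:194 116:179 117:167 118:161 119:161 120:175 121:183 122:186 123:186 124:186 125:187 126:187 127:186 128:186 129:186 130:185 131:185 132:184 133:184 134:183
```

```bash
python3 - <<'E'
from h import *
m,a=load("pics/w15.png");m,b=load("pics/w16.png")
c=cv2.resize(a[215:265,285:360],None,fx=8,fy=8,interpolation=cv2.INTER_CUBIC);d=cv2.resize(b[90:140,285:360],None,fx=8,fy=8,interpolation=cv2.INTER_CUBIC)
cv2.imwrite("pics/rims.png",cv2.convertScaleAbs(np.vstack([c,d])[:, :],alpha=1.1))
E
```

```text
(no output)
```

View pics/rims.png

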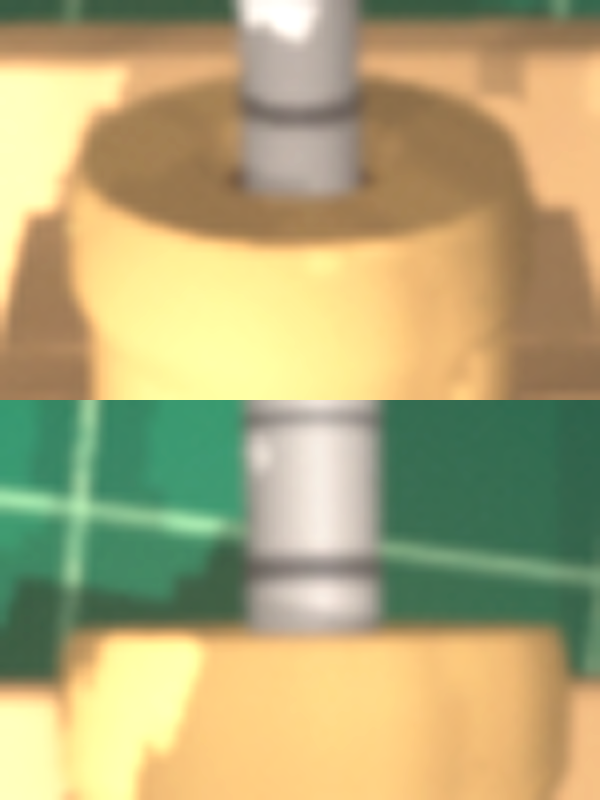

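```bash
python3 - <<'E'
from h import *
A,_=load("pics/w15.png");B,_=load("pics/w16.png")
d=np.array([np.cos(1.738),np.sin(1.738),0])
def s(m,uv,z): return atz(m,uv,z)@d*1000
ra={110:167.5,100:183.3,90:198.7,80:213.8,70:229.1}
rb={110:34.7,100:54.3,90:73.3,80:91.7,70:110.4}
for z in(.050,.052,.054,.056):
    for nm,m,rr,u in(("15",A,ra,322),("16",B,rb,323)):
        k=np.array(list(rr));S=np.array([s(m,(u,v),z) for v in rr.values()])
        p=np.polyfit(-k,S,1);print(z,nm,"scale",round(p[0],4),"s(ring70)",round(p[0]*-70+p[1],2),"res",np.round(S-np.polyval(p,-k),2))
print("15 face centre z50",[round(s(A,(322.5,v),.05),2) for v in(234.4,234.9,235.3)])
print("15 face top", [round(s(A,(322.5,245.4),z),2) for z in(.066,.067,.068,.069)],"bottom",[round(s(A,(322.5,224.4),z),2) for z in(.031,.032,.033,.034)])
print("15 halfwidth mm",(atz(A,(350,235.5),.05)-atz(A,(295,235.),.05))*500)
print("16 rim",[round(s(B,(323,118.5),z),2) for z in(.05,.066,.067,.068,.069)])
print("16 width at rim",(atz(B,(355.5,118.5),.05)-atz(B,(293.5,118.5),.05))*500)
E
```

```text
0.05 15 scale 1.0382 s(ring70) 4.77 res [ 0.15 -0.03 -0.16 -0.19  0.23]
0.05 16 scale 1.0201 s(ring70) 3.01 res [ 0.11 -0.01 -0.1  -0.2   0.2 ]
0.052 15 scale 1.0272 s(ring70) 3.95 res [ 0.14 -0.03 -0.16 -0.19  0.23]
0.052 16 scale 1.0093 s(ring70) 3.0 res [ 0.11 -0.01 -0.1  -0.2   0.2 ]
0.054 15 scale 1.0161 s(ring70) 3.13 res [ 0.14 -0.03 -0.15 -0.19  0.22]
0.054 16 scale 0.9986 s(ring70) 2.99 res [ 0.1  -0.01 -0.1  -0.2   0.2 ]
0.056 15 scale 1.0051 s(ring70) 2.31 res [ 0.14 -0.03 -0.15 -0.18  0.22]
0.056 16 scale 0.9878 s(ring70) 2.98 res [ 0.1  -0.01 -0.1  -0.19  0.2 ]
15 face centre z50 [np.float64(8.82), np.float64(9.18), np.float64(9.47)]
15 face top [np.float64(9.29), np.float64(8.82), np.float64(8.35), np.float64(7.87)] bottom [np.float64(9.11), np.float64(8.72), np.float64(8.32), np.float64(7.93)]
15 halfwidth mm [-18.22567261  -2.86504746   0.        ]
16 rim [np.float64(7.92), np.float64(7.42), np.float64(7.38), np.float64(7.35), np.float64(7.32)]
16 width at rim [-18.4604422   -3.10230717   0.        ]
```

Emit:
drive_tool(series=[[[3,-18,-5,0,50],[3,-18,-6,0,50],[0,0,0,0,50],[0,0,0,0,50]]])

```text
clock: 18.4
tool_pos: [0.5913, 0.1367, 0.0812]
eef_rot: [0.763, -0.647, -0.001, -0.003]
contact_force: [1.1, 0.8, 0.8]
opening: 0.567
```

```bash
python3 st.py; python3 - <<'E'
from h import *
m,im=snap("wrist","pics/w17.png");
print(ray(m,(320,200))[0])
c=cv2.resize(im[60:210,280:365],None,fx=5,fy=5,interpolation=cv2.INTER_CUBIC)[:, :];cv2.imwrite("pics/w17a.png",c[:600]);
c=cv2.resize(im[140:205,285:360],None,fx=8,fy=8,interpolation=cv2.INTER_CUBIC);cv2.imwrite("pics/w17c.png",c)
g=im[:,321:328].astype(float).mean((1,2));print(" ".join(f"{i}:{int(g[i])}" for i in range(70,200)))
E
```

```text
18.4 [591.3 136.7  81.2] psi -1.4068 q [ 0.118  0.996 -0.787  1.722  0.924  0.835  2.2  ] F [1.06 0.76 0.82] M [ 0.149 -0.042 -0.035] op 49.92 tilt [-0.0008 -0.0026]
[0.60216791 0.06559692 0.22714733]
70:85 71:85 72:85 73:85 74:85 75:85 76:86 77:86 78:86 79:86 80:86 81:86 82:84 83:81 84:91 85:133 86:179 87:202 88:207 89:208 90:208 91:203 92:186 93:176 94:183 95:193 96:199 97:201 98:202 99:202 100:202 101:202 102:202 103:202 104:195 105:170 106:153 107:175 108:196 109:202 110:203 111:203 112:203 113:203 114:203 115:203 116:203 117:203 118:203 119:204 120:204 121:204 122:201 123:187 124:160 125:165 126:191 127:202 128:204 129:204 130:204 131:204 132:204 133:204 134:204 135:204 136:204 137:204 138:205 139:204 140:203 141:189 142:163 143:165 144:190 145:203 146:205 147:205 148:205 149:205 150:205 151:205 152:205 153:205 154:205 155:200 156:183 157:165 158:154 159:138 160:123 161:136 162:152 163:156 164:157 165:157 166:157 167:158 168:158 169:157 170:158 171:158 172:158 173:158 174:158 175:155 176:140 177:114 178:100 179:114 180:141 181:155 182:158 183:159 184:159 185:159 186:158 187:152 188:135 189:119 190:113 191:123 192:158 193:191 194:203 195:206 196:206 197:207 198:207 199:208
```

View pics/w17c.png

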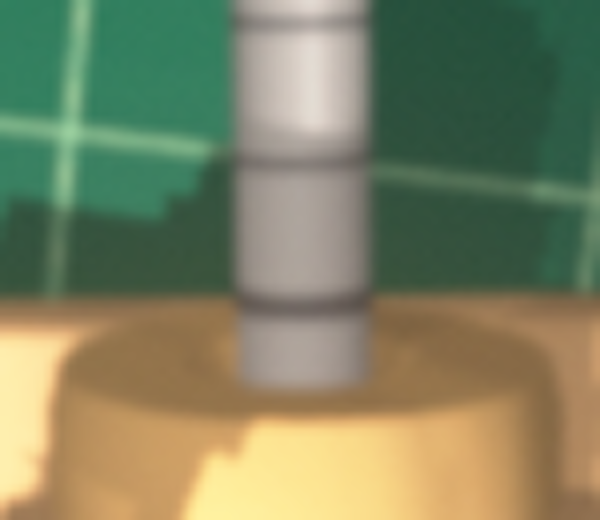

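```bash
python3 - <<'E'
from h import *
d=np.array([np.cos(1.738),np.sin(1.738),0])
for f,u,r70,lip,top in(("w15",322,229.1,239.3,245.4),("w17",324,178.0,188.2,191.8),("w16",323,110.4,117,119.6)):
    m,_=load(f"pics/{f}.png")
    s=lambda v,z:atz(m,(u,v),z)@d*1000
    for dz in(-.002,0,.002):
        a=s(r70,.0538+dz);print(f,dz,"lip",round(70-(s(lip,.059+dz)-a),2),"top R18.2",round(70-(s(top,.0682+dz)-a),2),"R19",round(70-(s(top,.069+dz)-a),2))
E
```

```text
w15 -0.002 lip 65.02 top R18.2 65.06 R19 65.44
w15 0 lip 65.1 top R18.2 65.19 R19 65.57
w15 0.002 lip 65.18 top R18.2 65.31 R19 65.69
w17 -0.002 lip 65.12 top R18.2 65.49 R19 65.71
w17 0 lip 65.2 top R18.2 65.59 R19 65.81
w17 0.002 lip 65.27 top R18.2 65.68 R19 65.9
w16 -0.002 lip 66.35 top R18.2 65.2 R19 65.23
w16 0 lip 66.39 top R18.2 65.26 R19 65.29
w16 0.002 lip 66.43 top R18.2 65.32 R19 65.34
```

Emit:
drive_tool(series=[[[0,0,35,0,50],[0,-20,40,-0.14,50],[-10,-35,40,-0.14,50],[-12,-40,4,-0.14,50],[-12,-40,0,-0.14,50],[-12,-40,0,-0.14,50],[-12,-40,0,-0.14,60],[-12,-40,0,-0.14,60],[-12,-40,0,-0.14,60],[-12,-40,0,-0.14,60]]])

```text
clock: 19.45
tool_pos: [0.4979, -0.1944, 0.1982]
eef_rot: [-0.235, 0.972, -0.001, 0.004]
contact_force: [0.4, -0.2, 0.3]
opening: 0.678
```

Emit:
drive_tool(series=[[[-12,-20,0,-0.14,60],[-19,-13,0,-0.14,60],[0,0,0,-0.096,60],[0,0,0,0,60],[0,0,0,0,60]]])

```text
clock: 19.95
tool_pos: [0.468, -0.2259, 0.1981]
eef_rot: [-0.053, 0.999, -0.002, 0.003]
contact_force: [-0.8, 1.2, -0.3]
opening: 0.68
```

```bash
python3 st.py; python3 - <<'E'
from h import *
m,im=snap("wrist","pics/w20.png");
print(ray(m,(320,200))[0])
for n in ["stop_grip","trimmer"]:
    print(n,[(np.round(x["at"],1).tolist(),round(x["confidence"],2)) for x in cams.mark_of("wrist",n)])
E
```

```text
19.95 [ 468.  -225.9  198.1] psi 3.2474 q [ 0.681  0.648 -0.521  1.921  0.491  0.693  1.541] F [-0.8   1.2  -0.34] M [ 0.055 -0.144 -0.026] op 59.9 tilt [-0.0016  0.0033]
[ 0.39589629 -0.23320763  0.34389882]
stop_grip [([316.3, 181.2], 0.96)]
trimmer [([251.3, 220.4], 0.68)]
```

View pics/w20.png

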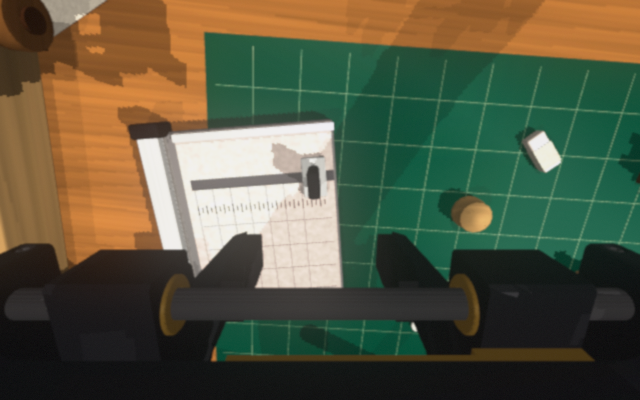

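```bash
python3 - <<'E'
from h import *
m,im=load("pics/w20.png");crop(im,120,110,350,250,3.4,"pics/w20c.png")
a=atz(m,(193,185.5),.016);b=atz(m,(333,175.5),.016);d=b-a;print(a,b,np.arctan2(d[1],d[0]))
a=atz(m,(172,135.5),.014);b=atz(m,(333,124),.014);d=b-a;print(a,b,np.arctan2(d[1],d[0]),np.hypot(*d[:2]))
for z in(.048,.06):print(atz(m,(316.3,181.2),z))
E
```

```text
[ 0.49419002 -0.36555573  0.016     ] [ 0.46627106 -0.21141905  0.016     ] 1.749984768625137
[ 0.44149579 -0.3881347   0.014     ] [ 0.4113517  -0.21787575  0.014     ] 1.7460288926424519 0.17290684220649996
[ 0.46697566 -0.22950053  0.048     ]
[ 0.46409307 -0.22965087  0.06      ]
```

View pics/w20c.png

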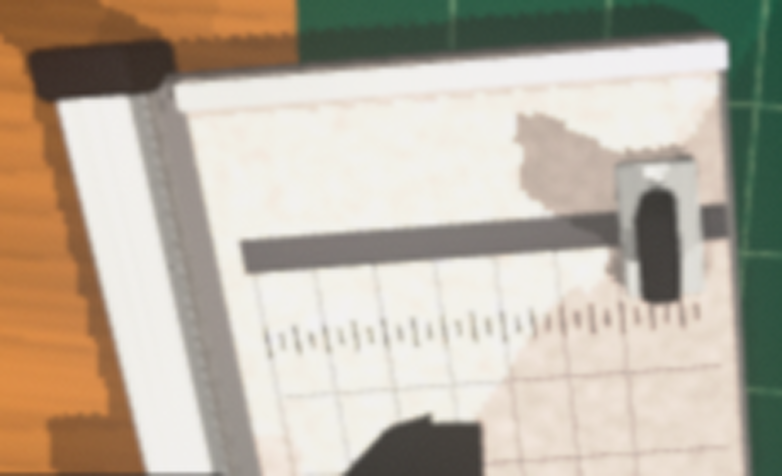

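Emit:
drive_tool(series=[[[-1.5,-3.5,-20,0.07,50],[0,0,-40,0,45],[0,0,-40,0,45],[0,0,-20,0,45],[0,0,0,0,45]]])

```text
clock: 20.6
tool_pos: [0.4642, -0.2293, 0.0753]
eef_rot: [-0.087, 0.996, -0.0, 0.0]
contact_force: [-0.4, 0.6, 0.3]
opening: 0.512
```

```bash
python3 st.py; python3 - <<'E'
from h import *
m,im=snap("wrist","pics/w21.png");
for n in ["stop_grip"]:
    o=cams.mark_of("wrist",n);print(n,[(np.round(x["at"],1).tolist(),round(x["confidence"],2)) for x in o])
    for x in o:print(atz(m,x["at"],.048)*1000)
E
```

```text
20.6 [ 464.2 -229.3   75.3] psi 3.3152 q [ 0.583  0.839 -0.355  2.006  0.694  0.417  1.435] F [-0.43  0.61  0.27] M [ 0.108 -0.093  0.023] op 45.14 tilt [-0.0005  0.0003]
stop_grip [([312.7, 238.8], 0.72)]
[ 470.56086257 -232.42890681   48.        ]
```

View pics/w21.png

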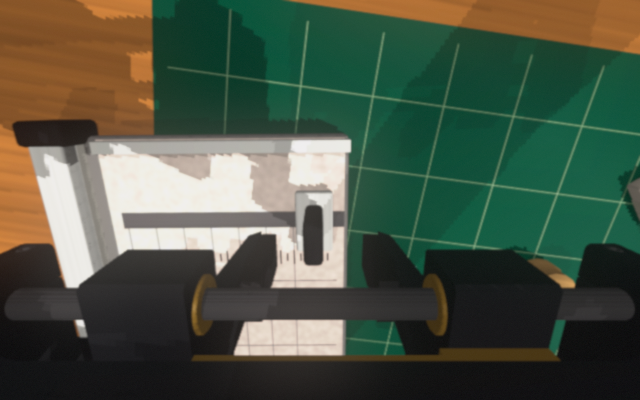

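Emit:
drive_tool(series=[[[3,-2,-20,0,40],[0,0,-20,0,40],[0,0,-4,0,40],[0,0,0,0,40]]], force=20)

```text
clock: 21.1
tool_pos: [0.469, -0.2325, 0.0345]
eef_rot: [-0.086, 0.996, -0.002, 0.003]
contact_force: [1.0, -0.4, -0.2]
opening: 0.455
```

```bash
python3 st.py; python3 - <<'E'
from h import *
m,im=snap("wrist","pics/w22.png");crop(im,90,120,420,300,2.4,"pics/w22c.png")
E
```

```text
21.1 [ 469.  -232.5   34.5] psi 3.3133 q [ 0.537  0.909 -0.275  2.005  0.75   0.321  1.385] F [ 1.   -0.37 -0.16] M [ 0.149 -0.141  0.023] op 40.11 tilt [-0.0018  0.003 ]
```

View pics/w22c.png

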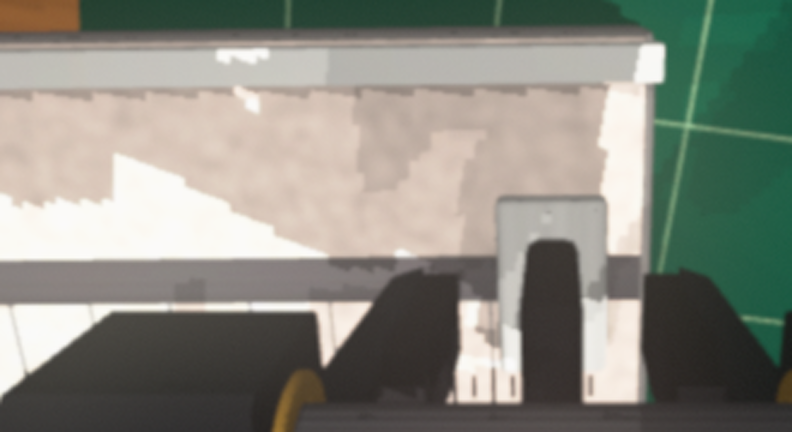

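Fin is centred between the fingers (crop 552 between 460 and 642). Close gently.

Emit:
drive_tool(series=[[[0,0,-2,0,10],[0,0,0,0,6],[0,0,0,0,6],[0,0,0,0,6],[0,0,0,0,6]]], force=25)

```text
clock: 21.65
tool_pos: [0.4687, -0.2325, 0.0321]
eef_rot: [-0.086, 0.996, -0.002, 0.003]
contact_force: [-0.6, 0.1, 2.8]
opening: 0.135
```

```bash
python3 st.py
```

```text
21.65 [ 468.7 -232.5   32.1] psi 3.3135 q [ 0.534  0.913 -0.27   2.006  0.754  0.315  1.382] F [-0.63  0.14  2.8 ] M [ 0.165 -0.006  0.144] op 11.87 tilt [-0.0018  0.0028]
```

Emit:
drive_tool(series=[[[0.9,-5,0,0,6],[1.8,-9.8,0,0,6],[1.8,-9.8,0,0,6],[1.8,-9.8,0,0,6],[1.8,-9.8,0,0,6],[1.8,-9.8,0,0,6],[0.9,-5,0,0,6],[0,0,0,0,6],[0,0,0,0,6]]])

```text
clock: 22.55
tool_pos: [0.4798, -0.2929, 0.0321]
eef_rot: [-0.085, 0.996, -0.002, 0.003]
contact_force: [0.4, -2.4, 4.2]
opening: 0.138
```

```bash
python3 st.py;  python3 - <<'E'
from h import *
m,im=snap("wrist","pics/w23.png")
m,im=snap("top","pics/t23.png");crop(im,390,110,510,240,5,"pics/t23c.png")
m,im=snap("side","pics/s23.png");crop(im,270,120,370,190,8,"pics/s23c.png")
E
```

```text
22.55 [ 479.8 -292.9   32.1] psi 3.3121 q [ 0.672  0.943 -0.353  1.888  0.731  0.434  1.519] F [ 0.4  -2.35  4.2 ] M [-0.234 -0.208  0.121] op 12.2 tilt [-0.0025  0.0032]
```

View pics/w23.png

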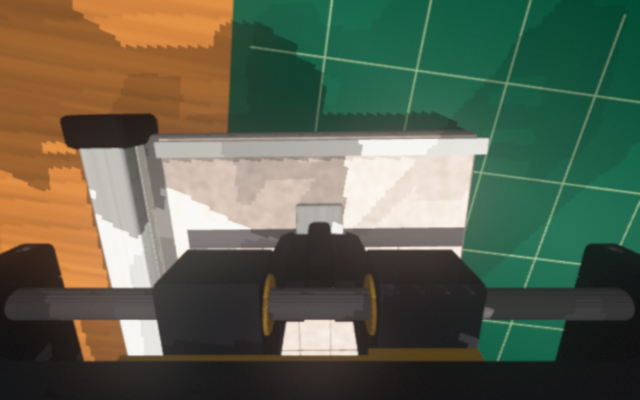

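Emit:
drive_tool(series=[[[0,0,0,0,20],[0,0,0,0,40],[0,0,0,0,60],[0,0,20,0,80],[5,0,35,0,80],[15,0,30,0,80],[10,0,0,0,80],[0,0,0,0,80],[0,0,0,0,80]]])

```text
clock: 23.6
tool_pos: [0.5079, -0.2911, 0.1153]
eef_rot: [-0.086, 0.996, -0.001, 0.001]
contact_force: [-0.1, 0.3, -0.2]
opening: 0.906
```

```bash
python3 st.py;  python3 - <<'E'
from h import *
m,im=snap("wrist","pics/w24.png");crop(im,140,90,440,290,2.6,"pics/w24c.png")
print(ray(m,(320,200))[0])
E
```

```text
23.6 [ 507.9 -291.1  115.3] psi 3.3132 q [ 0.719  0.843 -0.489  1.784  0.606  0.666  1.624] F [-0.1   0.34 -0.17] M [ 0.132 -0.059 -0.012] op 79.83 tilt [-0.0011  0.001 ]
[ 0.43708362 -0.3032264   0.26144132]
```

View pics/w24c.png

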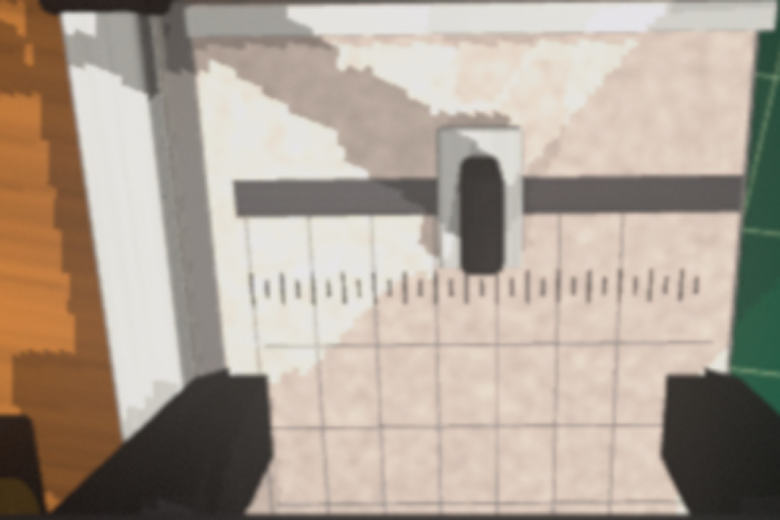

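```bash
cat > meas.py <<'E'
from h import *
import sys
from scipy.signal import find_peaks
def prof(f,r0,r1,u0,u1):
    m,im=load(f);g=cv2.cvtColor(im,cv2.COLOR_BGR2GRAY).astype(float)[r0:r1,u0:u1].mean(0)
    return m,g
f=sys.argv[1];r0,r1,u0,u1=map(int,sys.argv[2:6])
m,g=prof(f,r0,r1,u0,u1)
bg=cv2.GaussianBlur(g[None].astype(np.float32),(0,0),4)[0]
h=bg-g
pk,_=find_peaks(h,height=float(sys.argv[6]) if len(sys.argv)>6 else 4)
out=[]
for p in pk:
    if 0<p<len(h)-1:
        a,b,c=h[p-1],h[p],h[p+1];out.append(u0+p+.5*(a-c)/(a-2*b+c))
print(np.round(out,2))
E
python3 meas.py pics/w24.png 198 203 225 420 
python3 - <<'E'
from h import *
m,im=load("pics/w24.png")
g=cv2.cvtColor(im,cv2.COLOR_BGR2GRAY)
for r in(145,155,165,175,185,188):print(r,list(zip(range(300,316),g[r,300:316].tolist())))
E
```

```text
[236.2  242.18 248.12 254.05 260.01 265.95 271.86 277.6  283.4  289.35
 295.16 301.15 307.07 313.   318.92 324.94 330.73 336.37 342.37 348.31
 354.14 360.1  366.01 371.99 377.94 383.94 389.69 395.45 401.38 407.27]
145 [(300, 166), (301, 167), (302, 167), (303, 167), (304, 167), (305, 167), (306, 166), (307, 155), (308, 144), (309, 155), (310, 165), (311, 169), (312, 169), (313, 169), (314, 167), (315, 168)]
155 [(300, 170), (301, 171), (302, 172), (303, 171), (304, 173), (305, 175), (306, 171), (307, 159), (308, 146), (309, 153), (310, 164), (311, 168), (312, 169), (313, 169), (314, 168), (315, 160)]
165 [(300, 85), (301, 86), (302, 86), (303, 86), (304, 86), (305, 87), (306, 86), (307, 93), (308, 120), (309, 148), (310, 162), (311, 167), (312, 169), (313, 168), (314, 155), (315, 136)]
175 [(300, 227), (301, 222), (302, 203), (303, 175), (304, 168), (305, 166), (306, 156), (307, 148), (308, 154), (309, 159), (310, 166), (311, 166), (312, 157), (313, 142), (314, 137), (315, 132)]
185 [(300, 228), (301, 226), (302, 220), (303, 201), (304, 179), (305, 168), (306, 156), (307, 146), (308, 152), (309, 172), (310, 209), (311, 226), (312, 228), (313, 222), (314, 212), (315, 202)]
188 [(300, 228), (301, 228), (302, 228), (303, 227), (304, 223), (305, 215), (306, 191), (307, 167), (308, 164), (309, 174), (310, 206), (311, 222), (312, 220), (313, 214), (314, 209), (315, 200)]
```

```bash
for r in "176 180" "206 211" "226 231" "240 245"; do python3 meas.py pics/w24.png $r 225 400 3; done; python3 - <<'E'
from h import *
m,im=load("pics/w24.png")
L=[236.2,242.18,248.12,254.05,260.01,265.95,271.86,277.6,283.4,289.35,295.16,301.15,307.07,313.,318.92,324.94,330.73,336.37]
for yaw in(1.738,1.748,1.758):
  for zs in(.0145,):
    yt=np.array([np.cos(yaw),np.sin(yaw),0])
    Y=np.array([atz(m,(u,200.0),zs)@yt*1000 for u in L]);p=np.polyfit(Y,20+5*np.arange(len(L)),1)
    print(yaw,"scale",p[0],[round(np.polyval(p,atz(m,(u,r),.0225)@yt*1000),2) for u,r in((308,145),(307.7,155),(307.6,165),(307.3,185))])
E
```

```text
[234.41 258.56 282.72 303.05 306.63 317.93 331.73 341.26 354.73 378.83]
[237.1  248.68 260.48 272.04 283.98 295.34 307.25 319.06 330.81 342.44
 353.91 365.76 377.66]
[238.99 261.98 266.2  284.77 307.78 330.76 353.79 367.37 376.78]
[241.08 262.82 285.65 307.95 330.76 353.27 375.93 397.4 ]
1.738 scale 0.9961740951520831 [np.float64(81.37), np.float64(81.08), np.float64(80.95), np.float64(80.61)]
1.748 scale 0.9961761235989274 [np.float64(81.84), np.float64(81.48), np.float64(81.27), np.float64(80.76)]
1.758 scale 0.9962777792045895 [np.float64(82.31), np.float64(81.87), np.float64(81.58), np.float64(80.91)]
```

```bash
python3 - <<'E'
from h import *
from scipy.optimize import minimize_scalar
m,im=load("pics/w24.png")
ln={20:[(234.41,177.5),(237.1,208),(238.99,228),(241.08,242)],40:[(258.56,177.5),(260.48,208),(261.98,228),(262.82,242)],60:[(282.72,177.5),(283.98,208),(284.77,228),(285.65,242)],80:[(307.25,208),(307.78,228),(307.95,242)],120:[(354.73,177.5),(353.91,208),(353.79,228),(353.27,242)],140:[(378.83,177.5),(377.66,208),(376.78,228),(375.93,242)]}
def Y(uv,yaw,z=.0145): return atz(m,uv,z)@np.array([np.cos(yaw),np.sin(yaw),0])*1000
f=lambda yaw:sum(np.var([Y(p,yaw) for p in v]) for v in ln.values())
o=minimize_scalar(f,bounds=(1.6,1.9),method="bounded");print(o.x,o.fun)
yaw=o.x
k=np.array(list(ln));p=np.polyfit([np.mean([Y(q,yaw) for q in v]) for v in ln.values()],k,1);print(p)
for u,r in((308,145),(307.7,155),(307.6,165),(307.3,185)):print(round(np.polyval(p,Y((u,r),yaw,.0225)),2))
E
```

```text
1.754674084602072 0.13120861272985132
[  0.99807813 468.99123738]
82.12
81.7
81.44
80.82
```

Emit:
drive_tool(series=[[[-15,0,-15,0,60],[-15,0,-15,0,50],[0,0,-30,0,40],[0,0,-20,0,30],[0,0,-4,0,20],[0,0,0,0,6],[0,0,0,0,6],[0,0,0,0,6],[0,0,0,0,6]]], force=25)

```text
clock: 24.55
tool_pos: [0.4799, -0.2919, 0.0336]
eef_rot: [-0.086, 0.996, -0.002, 0.003]
contact_force: [-0.7, 0.1, 1.9]
opening: 0.132
```

```bash
python3 st.py
```

```text
24.55 [ 479.9 -291.9   33.6] psi 3.3131 q [ 0.674  0.941 -0.36   1.889  0.735  0.439  1.515] F [-0.7   0.12  1.93] M [ 0.08  -0.092  0.182] op 11.67 tilt [-0.0021  0.0033]
```

Emit:
drive_tool(series=[[[0.9,-4.5,0,0,6],[0.9,-5,0,0,6],[0.7,-4.5,0,0,6],[0.4,-2.2,0,0,6],[0,0,0,0,6],[0,0,0,0,6],[0,0,0,0,20],[0,0,0,0,40],[0,0,0,0,60]]])

```text
clock: 25.45
tool_pos: [0.4821, -0.308, 0.0326]
eef_rot: [-0.085, 0.996, -0.002, 0.003]
contact_force: [0.8, 0.4, -1.3]
opening: 0.378
```

Emit:
drive_tool(series=[[[0,0,20,0,80],[5,0,35,0,80],[15,0,30,0,80],[10,0,0,0,80],[0,0,0,0,80],[0,0,0,0,80]]])

```text
clock: 26.05
tool_pos: [0.5108, -0.3076, 0.1164]
eef_rot: [-0.086, 0.996, -0.001, 0.001]
contact_force: [-1.1, -1.1, -1.2]
opening: 0.901
```

```bash
python3 st.py;  python3 - <<'E'
from h import *
m,im=snap("wrist","pics/w25.png");crop(im,140,90,440,290,2.6,"pics/w25c.png")
c=cv2.resize(im[130:215,255:355],None,fx=7,fy=7,interpolation=cv2.INTER_CUBIC);cv2.imwrite("pics/w25d.png",c)
print(ray(m,(320,200))[0])
E
```

```text
26.05 [ 510.8 -307.6  116.4] psi 3.313 q [ 0.746  0.855 -0.502  1.749  0.606  0.694  1.654] F [-1.13 -1.12 -1.2 ] M [ 0.073 -0.137  0.066] op 79.35 tilt [-0.0013  0.0011]
[ 0.44002631 -0.31957521  0.26247956]
```

View pics/w25c.png

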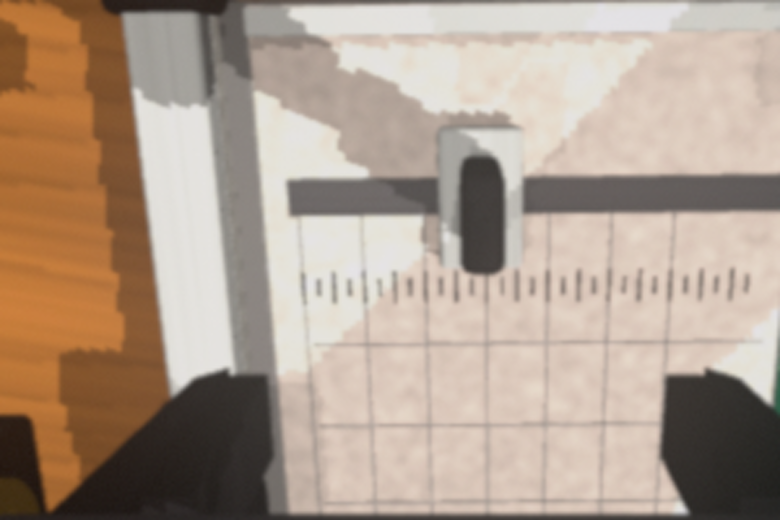

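View pics/w25d.png

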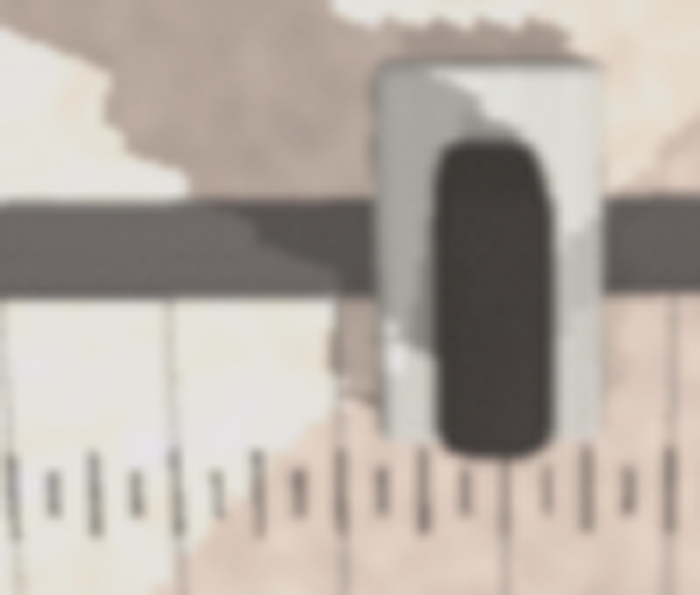

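```bash
python3 - <<'E'
from h import *
m,a=snap("side","pics/s30.png");m,b=snap("top","pics/t30.png")
crop(b,220,110,350,190,6,"pics/t30c.png")
E
```

```text
(no output)
```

View pics/t30.png

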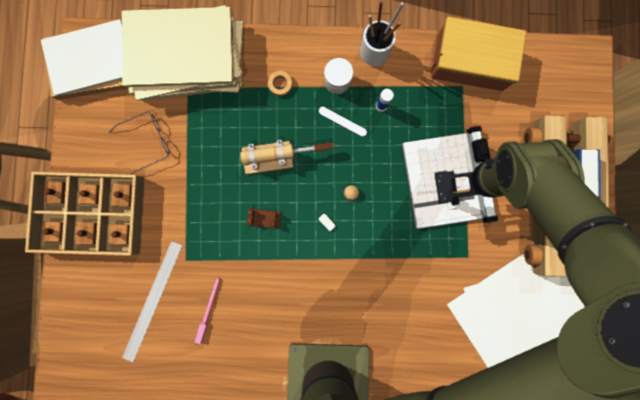

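View pics/t30c.png

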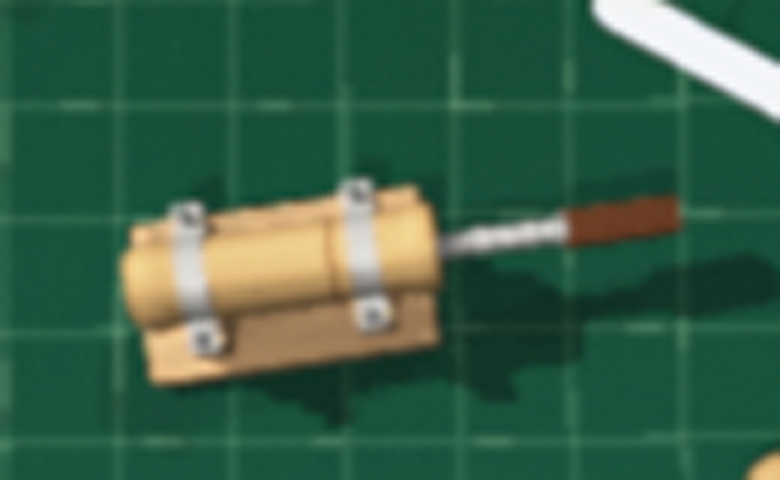

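View pics/s30.png

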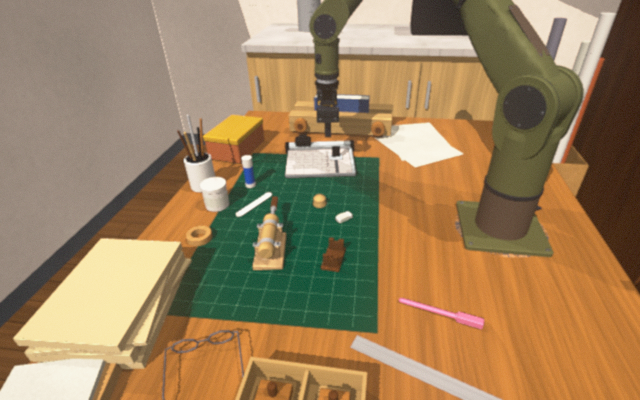

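```bash
python3 - <<'E'
from h import *
print(r.finish_job())
E
```

```text
the job is handed in; nothing more can be done
None
```

I slid the depth rod into the case until it touched bottom, left it there, set the trimmer stop to the depth it showed, and handed the job in at about 26 s.

- **Rod:** The rod was taken off its rest by the handle. At the bottom the push on the tool read at most about 7 N, under the 20 N limit. The light grip had slipped about 4 mm along the handle while the rod stood still, so I took that as the bottom. I did not press a second time after letting go.
- **Depth read:** The thick 70 mm ring is just outside the mouth. Three wrist-camera views gave 65.1 to 65.8 mm, most of them near 65.3 mm. One reading from the dim edge in the straight-down view gave 66.4 mm. The network's mouth point implied about 63.5 mm. I set both aside because they did not match the visible rim.
- **Stop:** It took two moves; the first left the stop at about 82 mm. The scale now puts its face at 65.3 to 65.5 mm, judged by the carriage edge, the carriage middle and the fin. One rough check for edge blur suggested 66 mm.
- **Last pictures:** The rod is still in the bore, the other things look unmoved, and the open gripper is clear above the trimmer.

The first try at grasping the handle closed above it because the wrist was at a joint limit. I turned the gripper half round and the second grasp held.

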